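# Rinse the glasses

## Robot

A 6-joint arm with a two-finger parallel gripper is mounted at the origin on a cart in front of the work surface, level with it; the furniture and walls round the work are solid. World frame = base frame: x ahead of the robot, y to its left, z up, the work surface at z = 0. Lengths are in m, angles in degrees, forces in N, time in s.
With the tool pointing down it reaches from about 0.35 to 0.875 m from the base axis. Payload 4.2 kg.
Tool frame: the origin (TCP) lies between the finger pads; the fingertips stand 19 mm ahead of it and the grasp point (between the pads) is the TCP; z points along the fingers, y is the line along which they close (so a half turn about z gives the same grasp; the last joint's range is limited). The gripper opens to 87 mm and grips with 3 to 60 N. Pads are 19 mm wide; open, the fingers measure 117 mm over their backs; the gripper's body (75 mm by 190 mm) begins 51 mm behind the grasp point.
Start: joints at [-50.558, 22.042, 0.453, 0, -68.411, -14.817], TCP at [0.26, -0.568, 0.242] pointing down, gripper open.
Joint ranges: [-179.83, 179.83], [-69.29, 118.12], [-61.27, 80.66], [-181.25, 117.63], [-171.15, -9.14], [-177.46, 177.46]. Speed limits (degrees/s): [159.86, 159.86, 180, 180, 180, 180].

## Interface

Orientations are given as a 3x3 rotation matrix whose columns are the frame's x, y, z axes.
In Python, from station import r gives the robot as it stands.
- The arm moves only by the tool drive_tool, never from a script. Its argument "steps" is one flat list of numbers, 7 for each row, row after row: the turn, a rotation vector about the tool's x, y, z in rad, then the shift along the tool's x, y, z in m, then the opening, from 0 (shut) to 1 (fully open). A call has 1 to 10 rows; each row shifts and turns the commanded pose from where the row before left it, along the tool's axes as they then stand; what a row does not reach is not made up. A row lasts 1/12 s, in which the tool goes at most 41.7 mm and 7.16 degrees, less where a joint would pass 70% of its speed; a pose out of reach is approached as far as the arm can. A call is refused whole if a number of a shift passes 0.0417 or a number of a turn 0.125, either way. A call with a gripper value outside its range is refused whole. The fingers move at their own pace and stop on an object; the grip force is fixed at half the most. Time passes only in rows, so rows that do not move let the fingers close. It gives the time, the measured TCP pose, the force, the opening and the grip force at its end, in the units of the state.
- r.sense(): the state, without advancing time (a new reading comes with each control period).
- r.capture(name): name is "scene" or "top" or "wrist"; returns the picture (480x640x3 uint8, blue, green, red); there is no depth.
- r.camera_params(name): a dict with "camera_matrix" (3x3 intrinsics, pixels), "k1" (the pictures are not rectified: a ray, as slopes to the right and down, at radius r is drawn at 1 + k1 r^2 times it, then the intrinsics apply), "extrinsics" (4x4, takes a point from world to camera coordinates). Camera axes: x right, y down, z forward; pixel columns grow to the right and rows downward; lengths in m; the calibration is good to about 2 mm. A picture is of the moment at which its call begins: read the wrist's pose just before it. camera_params takes no time and is no camera call; for the wrist camera it gives the pose at the moment of the call.
- r.finish_job(): hands the job in; it is judged then, once.
The state is a dict: "time_s": time; "joints": joint angles; "joint_velocities": joint speeds; "effort": joint torques, N m; "tcp_pos": TCP position; "ee_rot": TCP orientation; "wrist_force": force on the tool from outside, world axes, zero at the start; "moment": the same for the moment, N m; "gripper_width": opening from 0.0 (shut) to 1.0 (fully open); "gripper_force": force on a finger pad.
Only numpy, scipy, OpenCV 4.12 (cv2) and the standard library are available. Lean on these libraries where they do the work, as an engineer would, in place of code of your own. Each camera call takes 0.05 s, during which the arm holds its last target. There are 200 camera calls.

## Task

Fit the loose tap key fully home on the square spindle of the rinser's stop valve and turn it counterclockwise until the water is fully open; then rinse each glass in turn, the leftmost (as the robot sees them) first and so on to the right, by holding it mouth down, centred on the black sprung star and pushing the star fully down for about a second. Stand every rinsed glass mouth down on the floor of the drying tray, and when all have been rinsed turn the valve fully shut again, leaving the key seated on it and the star up. Leave the coffee tamper, the glass jar and the stamp where they are.

Things in the scene. Friction and masses are not known exactly. Their poses are not given: they have to be found in the camera images.
- tap_key: loose tap key, 66 mm tall, standing socket-down. Origin: centre of its underside, z up. Hub 38 x 38 x 30 mm with a square bore 17.8 mm wide and 24 mm deep, open at the underside, sides parallel to the key's x and y; a 14 mm round neck from 30 to 44 mm; on top a flat black grip bar 66 mm long along the key's x, 14 mm thick along y, from z = 42 to 66 mm (grip it across its thickness near z = 57 mm: the hub below is wider than the bar). 0.22 kg.
- valve_seat (a point): centre of the flat top of the fixed brass stop valve (80 mm square flange, 30 mm tall, let into the counter), where the hub's underside rests when the key is fully home; z up.
- spindle_tip (a point): top centre of the valve's square steel spindle, 22 mm above valve_seat. The spindle is 16 mm square, its sides parallel to this point's x and y (the point turns with it), its top 4 mm tapered to 11 mm. The key fits in any of four quarter turns, with about 0.11 rad of play either way.
- spindle (a joint): turn of the spindle, rad: 0 shut (clockwise stop, seen from above) to 1.25 fully open (counterclockwise stop). Stiff (0.06 N m), stays where left; it may start a little open. Only the key gives a hold on it.
- pad_top (a point): centre of the top of the glass rinser's black six-armed star (the sprung pad, arms 52 mm long, flat top), 42 mm above the counter at rest and sinking with the star; z up. The rinser's steel basin is 130 mm square and 20 mm tall, fixed; a 12 mm brass nozzle, top 46 mm above the counter, stands at the centre.
- star_rest (a point): fixed point of the rinser where pad_top is while the star is up, 42 mm above the counter; 12 mm below it the star is fully down.
- pad (a joint): how far the star is pushed down, m: 0 up, 0.012 fully down (stop). Needs about 4 N to start and 10 N fully down; a glass's own weight does not sink it, and it springs back.
- tray_floor (a point): centre of the inner floor, 6 mm above the counter, of the fixed steel drying tray: inside 112 mm along its x, 342 mm along its y, with a lip 6 mm above the floor. z up.
- glass_a: clear tumbler, 109 mm tall, standing mouth down: the leftmost place of the row at the start (may be absent). Origin: centre of its mouth rim, at the underside as it stands, z up; the closed base is on top, 109 mm above. Outside diameter 58 mm at the base, growing evenly to 75 mm at the mouth (about 62 mm at 25 mm below the base). About 0.18 kg.
- glass_b: clear tumbler, 109 mm tall, standing mouth down: the middle place of the row at the start (may be absent). Origin: centre of its mouth rim, at the underside as it stands, z up; the closed base is on top, 109 mm above. Outside diameter 58 mm at the base, growing evenly to 75 mm at the mouth (about 62 mm at 25 mm below the base). About 0.18 kg.
- glass_c: clear tumbler, 109 mm tall, standing mouth down: the rightmost place of the row at the start (may be absent). Origin: centre of its mouth rim, at the underside as it stands, z up; the closed base is on top, 109 mm above. Outside diameter 58 mm at the base, growing evenly to 75 mm at the mouth (about 62 mm at 25 mm below the base). About 0.18 kg.
- tamper: coffee tamper, 58 mm steel foot with a dark wooden handle, 83 mm tall, bystander, standing loose; origin at the centre of its underside. To be left alone.
- tip_jar: glass jar, 69 mm across, 92 mm tall, bystander, standing loose; origin at the centre of its underside. To be left alone.
- loyalty_stamp: small red and black hand stamp, 28 x 36 x 60 mm, bystander, standing loose; origin at the centre of its underside. To be left alone.
There are look-alikes about, which are no part of the job. What is shaped like the tap_key but turquoise is not meant.

How it is judged:
By the outcome, as a careful person would: the job done as asked, in the order asked, and still so for the second after the job is handed in, with the robot touching nothing.
Of glass_a, glass_b, glass_c only 2 to 3 are there at a start; the rules pass over those that are not, and their reading is None.
At some moment in a run one of tap_key, glass_a, glass_b, glass_c may be knocked a few centimetres aside while the robot is not near it.
It also fails if it takes over 210 s, if anything falls off the work surface, if the arm or the gripper's body presses on something with over 40 N, if the wrist force passes 120 N, or if a joint passes its speed limit or range.

## Working session

There is one attempt and no reset: what is moved stays moved. The work goes in short steps, Python scripts to look and compute and a tool call to move; the robot and the scene stay as the last step left them, time stands still between calls to the robot, and variables do not carry over. Pictures are saved under pics/ and viewed, at most 14 in all, crops included, and the job is handed in when it is done.

Besides the shell and the picture viewer there is one more tool, called after "Emit:" as name(argument=value, ...) on one line, values as JSON. drive_tool: Moves the arm, as the interface text tells. Its arguments: {"type":"object","properties":{"steps":{"type":"array"}},"required":["steps"]}

```bash
mkdir -p pics; ls; python3 - <<'E'
from station import r
import cv2
s=r.sense(); print(s)
for n in("scene","top"):
    im=r.capture(n); cv2.imwrite(f"pics/{n}0.png",im); p=r.camera_params(n); print(n,p)
E
```

```text
pics
{'time_s': 0.0, 'joints': array([-5.05570689e+01,  2.20906210e+01,  3.80196002e-01, -2.81472358e-02,
       -6.84117659e+01, -1.48159747e+01]), 'joint_velocities': array([ 0.00543502,  0.05604052,  0.01076831,  0.06581947, -0.045817  ,
        0.03729725]), 'effort': array([-3.49155134e-04, -3.90660989e+01,  1.87403870e+01,  4.22002047e+00,
        1.09628981e-02, -1.54421668e-04]), 'tcp_pos': array([ 0.26021885, -0.56763638,  0.24046607]), 'ee_rot': array([[-9.09115614e-01, -4.16542670e-01, -1.00208675e-03],
       [-4.16543862e-01,  9.09113556e-01,  1.93711962e-03],
       [ 1.04117671e-04,  2.17847877e-03, -9.99997622e-01]]), 'wrist_force': array([0.014109  , 0.53339438, 0.41597779]), 'moment': array([ 0.01005667,  0.03668623, -0.03578951]), 'gripper_force': 0.0, 'gripper_width': 0.9996504932701943}
scene {'camera_matrix': array([[460.01720087,   0.        , 322.18004054],
       [  0.        , 460.01720087, 245.2055433 ],
       [  0.        ,   0.        ,   1.        ]]), 'k1': -0.09151913239502621, 'extrinsics': array([[-0.56383544, -0.82588073,  0.00325921,  0.35232367],
       [-0.36535939,  0.24589076, -0.89780301,  0.25747095],
       [ 0.7406768 , -0.50740393, -0.44038521,  0.89893335],
       [ 0.        ,  0.        ,  0.        ,  1.        ]])}
top {'camera_matrix': array([[433.59410934,   0.        , 323.2758005 ],
       [  0.        , 433.59410934, 236.02097116],
       [  0.        ,   0.        ,   1.        ]]), 'k1': -0.09084902173416472, 'extrinsics': array([[ 5.89055522e-02, -9.98263553e-01,  1.22548299e-04,
         1.42010239e-02],
       [-9.75994840e-01, -5.76173037e-02, -2.10034091e-01,
         5.58732954e-01],
       [ 2.09676439e-01,  1.22525676e-02, -9.77694055e-01,
         8.90136088e-01],
       [ 0.00000000e+00,  0.00000000e+00,  0.00000000e+00,
         1.00000000e+00]])}
```

View pics/scene0.png

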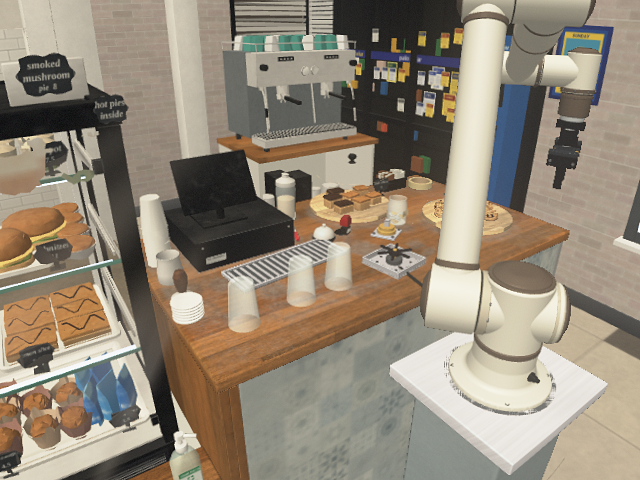

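View pics/top0.png

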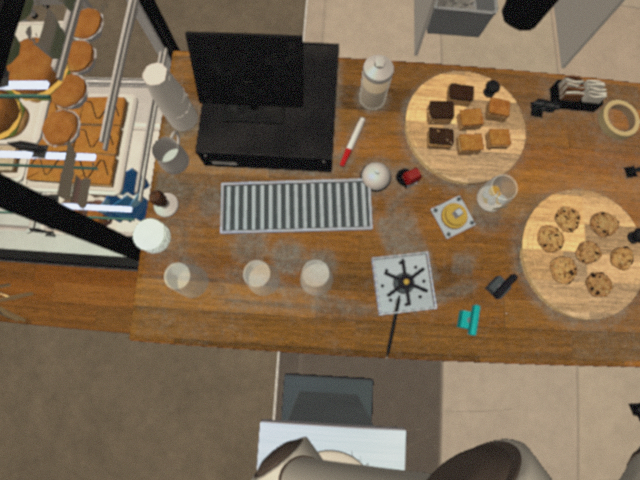

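The scene shows three glasses: their bases are at top-view pixels (178,276), (257,273) and (316,276). The tray is near (296,205), the rinser near (405,282) and the valve near (453,216). The black key is near (502,286), and the turquoise decoy near (469,319). A jar stands near (498,193).

```bash
cat > h.py <<'E'
import numpy as np, cv2
from station import r
def ray(p,uv):
    K=p["camera_matrix"];k=p["k1"];E=p["extrinsics"]
    d=np.array([(uv[0]-K[0,2])/K[0,0],(uv[1]-K[1,2])/K[1,1]]);s=d.copy()
    for _ in range(20): s=d/(1+k*(s@s))
    R=E[:3,:3];return -R.T@E[:3,3],R.T@np.array([s[0],s[1],1])
def onz(p,uv,z):
    o,d=ray(p,uv);return (o+d*(z-o[2])/d[2])
def proj(p,X):
    c=p["extrinsics"]@np.append(X,1);s=c[:2]/c[2];s=s*(1+p["k1"]*(s@s))
    K=p["camera_matrix"];return np.array([K[0,0]*s[0]+K[0,2],K[1,1]*s[1]+K[1,2]])
E
python3 - <<'E'
from h import *
p=r.camera_params("top")
for n,uv,z in [("ga",(178,276),.109),("gb",(257,273),.109),("gc",(316,276),.109),("rins",(405,282),.046),("valve",(455,214),.052),("key",(502,286),.06),("tray0",(222,183),.012),("tray1",(371,179),.012),("tray2",(372,228),.012),("tray3",(221,232),.012),("jar",(498,193),.05),("decoy",(469,319),.05),("stamp",(408,176),.05)]: print(n,onz(p,uv,z).round(3))
im=cv2.imread("pics/top0.png")
a=cv2.resize(im[160:350,360:540],None,fx=4,fy=3.15*4/3.15,interpolation=cv2.INTER_CUBIC)
cv2.imwrite("pics/crop0.png",a[:600,:800] if a.shape[0]<=600 else cv2.resize(im[170:340,360:540],None,fx=3.5,fy=3.5,interpolation=cv2.INTER_CUBIC))
E
```

```text
ga [0.445 0.34  0.109]
gb [0.461 0.177 0.109]
gc [0.462 0.056 0.109]
rins [ 0.468 -0.137  0.046]
valve [ 0.627 -0.246  0.052]
key [ 0.469 -0.347  0.06 ]
tray0 [0.682 0.296 0.012]
tray1 [ 0.712 -0.057  0.012]
tray2 [ 0.593 -0.064  0.012]
tray3 [0.563 0.285 0.012]
jar [ 0.684 -0.348  0.05 ]
decoy [ 0.395 -0.277  0.05 ]
stamp [ 0.711 -0.138  0.05 ]
```

View pics/crop0.png

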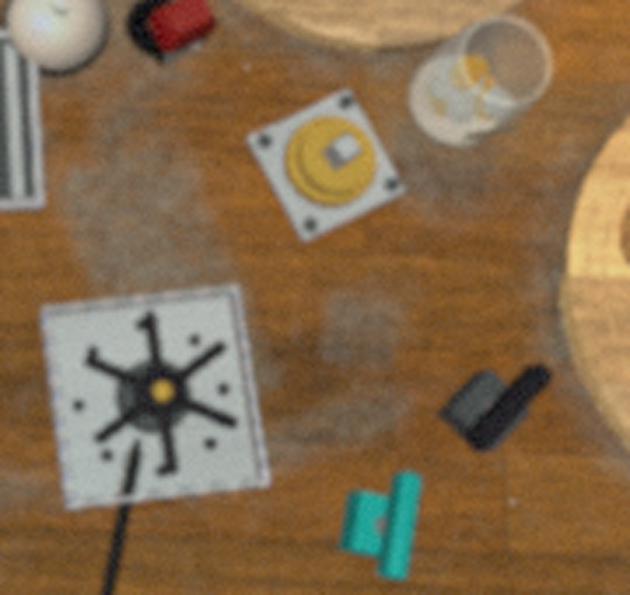

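```bash
cat >> h.py <<'E'
from scipy.linalg import expm,logm
def Rd(yaw):  # tool pointing down, tool x at world yaw (deg)
    c,s=np.cos(np.radians(yaw)),np.sin(np.radians(yaw))
    return np.array([[c,s,0],[s,-c,0],[0,0,-1.]])
def yawof(R): return np.degrees(np.arctan2(R[1,0],R[0,0]))
def row(pos,yaw,start=None,n=None):
    "equal rows taking the tool to pos, yaw (nearest half turn unless start given)"
    if start is None:
        s=r.sense();p0,R0=s["tcp_pos"],s["ee_rot"]
    else: p0,R0=np.array(start[:3]),Rd(start[3])
    T0=np.eye(4);T0[:3,:3]=R0;T0[:3,3]=p0
    T1=np.eye(4);T1[:3,:3]=Rd(yaw);T1[:3,3]=pos
    D=np.real(logm(np.linalg.inv(T0)@T1))
    w=np.array([D[2,1],D[0,2],D[1,0]])
    if n is None: n=int(np.ceil(max(np.linalg.norm(D[:3,3])/.036,np.linalg.norm(w)/.11)))
    S=expm(D/max(n,1));S_w=w/max(n,1)
    print("n",n,"row",np.r_[S_w,S[:3,3]].round(4).tolist())
E
python3 - <<'E'
from h import *
p=r.camera_params("top")
a=onz(p,(496.6,295.1),.066);b=onz(p,(515.1,277.1),.066);print(a,b,yawof(np.array([b-a,b,b]).T))
s=r.sense();print("tcp yaw",yawof(s["ee_rot"]))
q=r.camera_params("wrist")["extrinsics"];T=np.eye(4);T[:3,:3]=s["ee_rot"];T[:3,3]=s["tcp_pos"];print((np.linalg.inv(T)@np.linalg.inv(q)).round(3))
row([.44,-.33,.25],yawof(s["ee_rot"]))
E
```

```text
[ 0.44790044 -0.33216332  0.066     ] [ 0.48895026 -0.37427591  0.066     ] -45.732168231141245
tcp yaw -155.38116930131
[[-0.001 -0.971 -0.24   0.066]
 [ 1.    -0.001 -0.     0.001]
 [-0.    -0.24   0.971 -0.144]
 [ 0.     0.     0.     1.   ]]
n 9 row [0.0002, -0.0, -0.0, -0.0292, 0.0157, -0.001]
```

Emit:
drive_tool(steps=[0,0,0,-0.0292,0.0157,-0.001,1,0,0,0,-0.0292,0.0157,-0.001,1,0,0,0,-0.0292,0.0157,-0.001,1,0,0,0,-0.0292,0.0157,-0.001,1,0,0,0,-0.0292,0.0157,-0.001,1,0,0,0,-0.0292,0.0157,-0.001,1,0,0,0,-0.0292,0.0157,-0.001,1,0,0,0,-0.0292,0.0157,-0.001,1,0,0,0,-0.0292,0.0157,-0.001,1,0,0,0,0,0,0,1])

```text
time_s: 0.93
tcp_pos: [0.4431, -0.3267, 0.2504]
ee_rot: [[-0.907, -0.421, 0.001], [-0.421, 0.907, 0.001], [-0.001, 0.0, -1.0]]
wrist_force: [-0.4, -0.8, 0.5]
gripper_width: 1.003
gripper_force: 0.0
```

```bash
python3 - <<'E'
from h import *
import pickle
s=r.sense();p=r.camera_params("wrist");im=r.capture("wrist");cv2.imwrite("pics/w1.png",im);pickle.dump(p,open("w1.pkl","wb"))
print(s["time_s"],s["tcp_pos"],yawof(s["ee_rot"]),s["joints"].round(1))
E
```

```text
0.9333 [ 0.44310802 -0.32667156  0.25040306] -155.08001712075267 [-19.6  14.4  -9.3  -0.1 -66.2 -45.5]
```

View pics/w1.png

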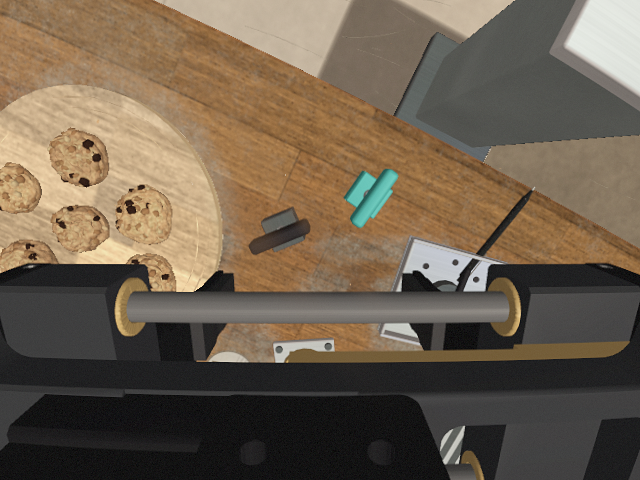

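Wrist view: the key's black bar runs from about (252,248) to (308,226), with the grey hub behind it near (283,222). The turquoise decoy is at (372,197).

```bash
python3 - <<'E'
from h import *
import pickle
p=pickle.load(open("w1.pkl","rb"));im=cv2.imread("pics/w1.png")
g=im.max(2)[200:260,240:320];print(g[::6,::4])
for t in(55,62,70):
    m=(g<t).astype(np.uint8);n,l,st,c=cv2.connectedComponentsWithStats(m);i=1+st[1:,4].argmax()
    pts=np.argwhere(l==i)[:,::-1].astype(np.float32)
    (cx,cy),(w,h),a=cv2.minAreaRect(pts);cx+=240;cy+=200
    bx=cv2.boxPoints(((cx,cy),(w,h),a));W=np.array([onz(p,q,.066)for q in bx])
    e=[W[1]-W[0],W[2]-W[1]];e=max(e,key=np.linalg.norm);print(t,(cx,cy),w,h,W.mean(0).round(4),np.linalg.norm(e).round(4),np.degrees(np.arctan2(e[1],e[0])))
E
```

```text
[[159 152 158 148 143 149 158 172 155 157 163 151 146 145 142 155 147 146
  152 143]
 [140 149 143 151 140 155 139 154 149 147 161 147 146 133 159 155 155 140
  145 155]
 [155 157 156 149 141 151 155 159 144 155  64  73  97  97 163 151 148 155
  153 138]
 [149 157 149 155 149 143 102  61  86  99  98 100  99  99  80 151 118 149
  145 141]
 [147 141 140 134 151 151 105 102  98 101 103  98  76  34  46  65  76  77
  143 143]
 [163 157 148 145 149 142  92 102 104  53  36  41  45  54  57  61  68  70
  143 139]
 [158 148 157 160 152 108  64  64  63  60  57  55  52  48  47  53  70 148
  140 149]
 [145 166 153  73  77  75  74  73  69  66  60  49  95  97  96 140 156 156
  157 147]
 [149 141 154  77  78  79  74  71 108 102 100 105 156 142 143 150 153 144
  153 143]
 [144 150 149 146  91 163 146 124 136 155 142 148 157 167 146 151 140 139
  146 138]]
55 (286.46551513671875, 233.4137954711914) 14.855626106262207 30.268339157104492 [ 0.4604 -0.3521  0.066 ] 0.0308 136.78354169278867
62 (286.2929000854492, 233.50296020507812) 15.153847694396973 36.76923751831055 [ 0.4605 -0.3523  0.066 ] 0.0374 137.59518157591188
70 (284.4137954711914, 234.96552276611328) 16.544612884521484 46.482486724853516 [ 0.4628 -0.3535  0.066 ] 0.0474 138.16499540040712
```

```bash
python3 - <<'E'
from h import *
row([.424,-.311,.21],-45)
E
```

```text
n 18 row [0.0, 0.0, -0.1068, -0.0008, 0.0014, 0.0022]
```

Emit:
drive_tool(steps=[0,0,-0.1068,-0.0008,0.0014,0.0022,1,0,0,-0.1068,-0.0008,0.0014,0.0022,1,0,0,-0.1068,-0.0008,0.0014,0.0022,1,0,0,-0.1068,-0.0008,0.0014,0.0022,1,0,0,-0.1068,-0.0008,0.0014,0.0022,1,0,0,-0.1068,-0.0008,0.0014,0.0022,1,0,0,-0.1068,-0.0008,0.0014,0.0022,1,0,0,-0.1068,-0.0008,0.0014,0.0022,1,0,0,-0.1068,-0.0008,0.0014,0.0022,1])

```text
time_s: 1.73
tcp_pos: [0.4349, -0.3176, 0.2302]
ee_rot: [[-0.175, -0.985, -0.001], [-0.985, 0.175, 0.0], [-0.0, 0.001, -1.0]]
wrist_force: [-0.6, -0.1, -1.1]
gripper_width: 0.999
gripper_force: 0.0
```

Emit:
drive_tool(steps=[0,0,-0.1068,-0.0008,0.0014,0.0022,1,0,0,-0.1068,-0.0008,0.0014,0.0022,1,0,0,-0.1068,-0.0008,0.0014,0.0022,1,0,0,-0.1068,-0.0008,0.0014,0.0022,1,0,0,-0.1068,-0.0008,0.0014,0.0022,1,0,0,-0.1068,-0.0008,0.0014,0.0022,1,0,0,-0.1068,-0.0008,0.0014,0.0022,1,0,0,-0.1068,-0.0008,0.0014,0.0022,1,0,0,-0.1068,-0.0008,0.0014,0.0022,1,0,0,0,0,0,0,1])

```text
time_s: 2.57
tcp_pos: [0.421, -0.3137, 0.2101]
ee_rot: [[0.704, -0.71, -0.002], [-0.71, -0.704, 0.001], [-0.002, 0.001, -1.0]]
wrist_force: [-0.3, 0.0, -0.4]
gripper_width: 0.999
gripper_force: 0.0
```

```bash
python3 - <<'E'
from h import *
import pickle
s=r.sense();p=r.camera_params("wrist");im=r.capture("wrist");cv2.imwrite("pics/w2.png",im);pickle.dump(p,open("w2.pkl","wb"))
print(s["time_s"],s["tcp_pos"],yawof(s["ee_rot"]),s["joints"].round(1),proj(p,[.466,-.354,.066]))
E
```

```text
2.5667 [ 0.42103065 -0.31371582  0.2100945 ] -45.22151745754963 [-19.   13.9 -16.2  -0.  -60.1  63.8] [313.0457968  166.29076882]
```

View pics/w2.png

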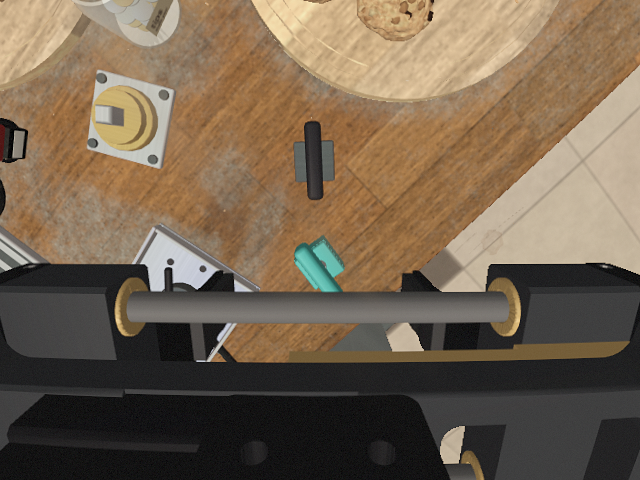

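The wrist view shows the key bar upright on the grey hub at (314,160). The valve is at the upper left, with its flange corners at (100,70), (174,88), (160,167) and (86,150) and the spindle near (109,116).

```bash
python3 - <<'E'
from h import *
import pickle
p=pickle.load(open("w2.pkl","rb"));im=cv2.imread("pics/w2.png")
g=im.max(2)[110:210,280:350]
for t in(65,80):
    m=(g<t).astype(np.uint8);n,l,st,c=cv2.connectedComponentsWithStats(m);i=1+st[1:,4].argmax()
    pts=np.argwhere(l==i)[:,::-1].astype(np.float32)
    (cx,cy),(w,h),a=cv2.minAreaRect(pts);cx+=280;cy+=110
    bx=cv2.boxPoints(((cx,cy),(w,h),a));W=np.array([onz(p,q,.066)for q in bx])
    e=[W[1]-W[0],W[2]-W[1]];e=max(e,key=np.linalg.norm);print(t,(cx,cy),w,h,W.mean(0).round(4),np.linalg.norm(e).round(4),np.degrees(np.arctan2(e[1],e[0])))
c=np.array([onz(p,q,0.004) for q in [(100,70),(174,88),(160,167),(86,150)]]);print(c.round(4),c.mean(0));d=np.roll(c,-1,0)-c;print(np.linalg.norm(d,axis=1),np.degrees(np.arctan2(d[:,1],d[:,0])))
a=cv2.resize(im[60:180,70:190],None,fx=5,fy=5,interpolation=cv2.INTER_CUBIC)
b=cv2.resize(cv2.imread("pics/top0.png")[190:245,425:480],(600,600),interpolation=cv2.INTER_CUBIC)
cv2.imwrite("pics/v2.png",cv2.resize(np.hstack([a,b]),(800,400)))
E
```

```text
65 (313.44089126586914, 160.02236557006836) 78.177490234375 16.626705169677734 [ 0.4689 -0.3574  0.066 ] 0.0644 137.2483255643967
80 (313.2729606628418, 160.0511245727539) 78.30705261230469 17.026891708374023 [ 0.4689 -0.3573  0.066 ] 0.0645 137.34714686175968
[[ 0.6844 -0.2719  0.004 ]
 [ 0.6181 -0.3106  0.004 ]
 [ 0.5794 -0.2408  0.004 ]
 [ 0.6479 -0.1991  0.004 ]] [ 0.63244304 -0.2556228   0.004     ]
[0.07674893 0.07984885 0.08023517 0.08141023] [-149.71217333  119.01085032   31.29584992  -63.41197355]
```

View pics/v2.png

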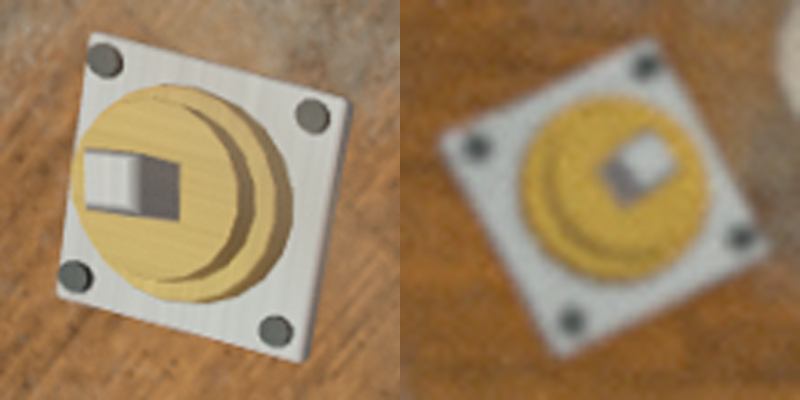

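```bash
python3 - <<'E'
from h import *
row([.469,-.3573,.11],-42.7)
row([.469,-.3573,.057],-42.7,(.469,-.3573,.11,-42.7))
E
```

```text
n 4 row [0.0001, 0.0003, -0.0119, 0.0161, -0.0006, 0.0251]
n 2 row [0.0, 0.0, 0.0, -0.0, 0.0, 0.0265]
```

Emit:
drive_tool(steps=[0,0,-0.0119,0.0161,-0.0006,0.025,1,0,0,-0.0119,0.0161,-0.0006,0.025,1,0,0,-0.0119,0.0161,-0.0006,0.025,1,0,0,-0.0119,0.0161,-0.0006,0.025,1,0,0,0,0,0,0,1,0,0,0,0,0,0,1])

```text
time_s: 3.12
tcp_pos: [0.4693, -0.3567, 0.1091]
ee_rot: [[0.735, -0.678, -0.004], [-0.678, -0.735, 0.002], [-0.004, 0.002, -1.0]]
wrist_force: [-0.8, 0.1, 0.3]
gripper_width: 1.002
gripper_force: 0.0
```

```bash
python3 - <<'E'
from h import *
s=r.sense();print(s["tcp_pos"],yawof(s["ee_rot"]))
row([.469,-.3573,.057],-42.7,n=4)
E
```

```text
[ 0.46928324 -0.356707    0.10909265] -42.68030362110981
n 4 row [0.0004, 0.001, 0.0001, 0.0001, 0.0001, 0.013]
```

Emit:
drive_tool(steps=[0.0004,0.001,0,0,0,0.013,1,0.0004,0.001,0,0,0,0.013,1,0.0004,0.001,0,0,0,0.013,1,0.0004,0.001,0,0,0,0.013,1,0,0,0,0,0,0,0,0,0,0,0,0,0,0,0,0,0,0,0,0,0,0,0,0,0,0,0,0,0,0,0,0,0,0,0,0,0,0,0,0,0,0])

```text
time_s: 3.95
tcp_pos: [0.4707, -0.3566, 0.0599]
ee_rot: [[0.737, -0.676, 0.005], [-0.676, -0.737, -0.002], [0.006, -0.002, -1.0]]
wrist_force: [-0.2, 0.9, -1.4]
gripper_width: 0.627
gripper_force: 0.0
```

Emit:
drive_tool(steps=[0,0,0,0,0,0,0,0,0,0,0,0,0,0,0,0,0,0,0,0,0])

```text
time_s: 4.2
tcp_pos: [0.4703, -0.3565, 0.059]
ee_rot: [[0.737, -0.676, 0.004], [-0.676, -0.737, -0.002], [0.004, -0.002, -1.0]]
wrist_force: [-0.6, 0.2, -1.2]
gripper_width: 0.401
gripper_force: 0.0
```

Emit:
drive_tool(steps=[0,0,0,0,0,0,0,0,0,0,0,0,0,0,0,0,0,0,0,0,0,0,0,0,0,0,0,0,0,0,0,0,0,0,0,0,0,0,0,0,0,0])

```text
time_s: 4.7
tcp_pos: [0.4701, -0.3563, 0.0587]
ee_rot: [[0.737, -0.676, 0.003], [-0.676, -0.737, -0.001], [0.003, -0.001, -1.0]]
wrist_force: [-0.2, -0.4, -1.6]
gripper_width: 0.161
gripper_force: 29.9
```

```bash
python3 - <<'E'
from h import *
s=r.sense();print(s["tcp_pos"],yawof(s["ee_rot"]),s["gripper_width"],s["gripper_force"])
# view pose for valve: valve est (.632,-.25), tool yaw -60, tcp = valve -0.065*xdir
y=-55;a=np.radians(y);t=np.array([.632,-.253])-.06*np.array([np.cos(a),np.sin(a)]);print(t)
row([*s["tcp_pos"][:2],.17],yawof(s["ee_rot"]))
row([*t,.19],y,(*s["tcp_pos"][:2],.17,yawof(s["ee_rot"])))
E
```

```text
[ 0.47005036 -0.35634907  0.05869051] -42.50855490427145 0.1607938956900946 29.908953105623368
[ 0.59758541 -0.20385088]
n 4 row [-0.0004, -0.0008, 0.0, 0.0001, -0.0, -0.0278]
n 6 row [0.0, 0.0, 0.0363, -0.0045, -0.0329, -0.0033]
```

Emit:
drive_tool(steps=[0,0,0,0,0,-0.0278,0,0,0,0,0,0,-0.0278,0,0,0,0,0,0,-0.0278,0,0,0,0,0,0,-0.0278,0,0,0,0.0363,-0.0045,-0.0329,-0.0033,0,0,0,0.0363,-0.0045,-0.0329,-0.0033,0,0,0,0.0363,-0.0045,-0.0329,-0.0033,0,0,0,0.0363,-0.0045,-0.0329,-0.0033,0,0,0,0.0363,-0.0045,-0.0329,-0.0033,0,0,0,0.0363,-0.0045,-0.0329,-0.0033,0])

```text
time_s: 5.53
tcp_pos: [0.5976, -0.202, 0.1899]
ee_rot: [[0.572, -0.82, 0.003], [-0.82, -0.572, -0.001], [0.002, -0.002, -1.0]]
wrist_force: [1.2, -0.4, -2.0]
gripper_width: 0.156
gripper_force: 29.9
```

Emit:
drive_tool(steps=[0,0,0,0,0,0,0,0,0,0,0,0,0,0,0,0,0,0,0,0,0])

```text
time_s: 5.78
tcp_pos: [0.5967, -0.2034, 0.1893]
ee_rot: [[0.574, -0.819, 0.002], [-0.819, -0.574, -0.001], [0.002, -0.001, -1.0]]
wrist_force: [0.5, -0.2, -1.6]
gripper_width: 0.16
gripper_force: 29.9
```

```bash
python3 - <<'E'
from h import *
import pickle
s=r.sense();p=r.camera_params("wrist");im=r.capture("wrist");cv2.imwrite("pics/w3.png",im);pickle.dump(p,open("w3.pkl","wb"))
print(s["time_s"],s["tcp_pos"],yawof(s["ee_rot"]),s["joints"].round(1),s["gripper_width"],proj(p,[.632,-.253,.052]))
E
```

```text
5.7833 [ 0.5966654  -0.2034287   0.18931614] -54.95490394772048 [ -4.1  24.7  -3.1   0.  -62.   39.1] 0.15994881929726104 [316.68604725 166.31604273]
```

View pics/w3.png

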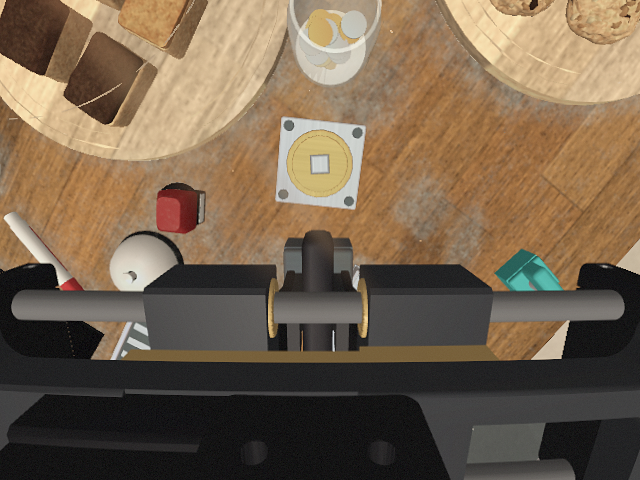

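The wrist view shows the spindle square at (319,164), centred in the brass disc, and the held key hub at the bottom near (318,240).

```bash
python3 - <<'E'
from h import *
import pickle
p=pickle.load(open("w3.pkl","rb"));im=cv2.imread("pics/w3.png")
hsv=cv2.cvtColor(im,cv2.COLOR_BGR2HSV)
roi=hsv[150:180,304:336]
for t in(50,70,90):
    m=(roi[...,1]<t).astype(np.uint8);n,l,st,c=cv2.connectedComponentsWithStats(m);i=1+st[1:,4].argmax()
    pts=np.argwhere(l==i)[:,::-1].astype(np.float32)
    (cx,cy),(w,h),a=cv2.minAreaRect(pts);cx+=304;cy+=150
    bx=cv2.boxPoints(((cx,cy),(w,h),a));W=np.array([onz(p,q,.05)for q in bx]);d=np.roll(W,-1,0)-W
    mo=cv2.moments(m,True);ang=np.degrees(np.angle(sum(np.exp(4j*np.arctan2(d[:,1],d[:,0])))))/4
    print(t,cx,cy,w,h,W.mean(0).round(4),"moment",onz(p,(304+mo['m10']/mo['m00'],150+mo['m01']/mo['m00']),.05).round(4),"yaw mod90",ang)
# brass disc (top z .03)
m=((hsv[...,1]>80)&(hsv[...,0]>20)&(hsv[...,0]<32)).astype(np.uint8)[120:205,280:362]
n,l,st,c=cv2.connectedComponentsWithStats(m);i=1+st[1:,4].argmax();print("disc",c[i]+[280,120],st[i],onz(p,c[i]+[280,120],.025).round(4))
c=np.array([onz(p,q,0.004) for q in [(282,117),(366,125),(355,209),(276,201)]]);d=np.roll(c,-1,0)-c;print(c.mean(0),np.degrees(np.arctan2(d[:,1],d[:,0]))%90)
cv2.imwrite("pics/v3.png",cv2.resize(im[110:215,270:375],(600,600),interpolation=cv2.INTER_CUBIC))
E
```

```text
50 319.0 164.0 18.0 18.0 [ 0.6315 -0.2556  0.05  ] moment [ 0.6315 -0.2559  0.05  ] yaw mod90 35.03873139374729
70 319.2938480377197 163.789231300354 19.137157440185547 18.47151756286621 [ 0.6314 -0.2559  0.05  ] moment [ 0.6314 -0.256   0.05  ] yaw mod90 38.2253033759981
90 319.2630786895752 163.73538494110107 19.580917358398438 19.081687927246094 [ 0.6314 -0.2559  0.05  ] moment [ 0.6314 -0.256   0.05  ] yaw mod90 38.22472431111036
disc [318.83545611 163.78450947] [   7   11   65   66 2905] [ 0.6316 -0.2557  0.025 ]
[ 0.63071812 -0.25601188  0.004     ] [29.83013776 28.94672838 29.21622406 29.42562424]
```

View pics/v3.png

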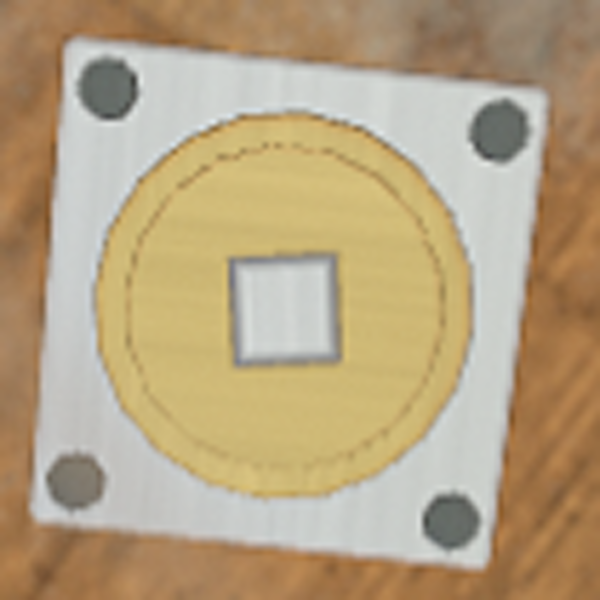

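```bash
python3 - <<'E'
from h import *
row([.6314,-.2559,.126],-52)
E
```

```text
n 3 row [-0.0004, -0.0007, -0.0175, 0.0208, 0.0007, 0.0212]
```

Emit:
drive_tool(steps=[-0.0004,-0.0007,-0.0175,0.0208,0.0007,0.0212,0,-0.0004,-0.0007,-0.0175,0.0208,0.0007,0.0212,0,-0.0004,-0.0007,-0.0175,0.0208,0.0007,0.0212,0,0,0,0,0,0,0,0,0,0,0,0,0,0,0,0,0,0,0,0,0,0,0,0,0,0,0,0,0])

```text
time_s: 6.42
tcp_pos: [0.6326, -0.2557, 0.1284]
ee_rot: [[0.616, -0.788, 0.004], [-0.788, -0.616, -0.001], [0.003, -0.002, -1.0]]
wrist_force: [0.2, 0.9, -1.4]
gripper_width: 0.158
gripper_force: 29.9
```

```bash
python3 - <<'E'
from h import *
s=r.sense();print(s["tcp_pos"],yawof(s["ee_rot"]),s["ee_rot"][:,2],s["wrist_force"])
row([.6314,-.2559,.100],-52,n=5)
E
```

```text
[ 0.6325788  -0.25569932  0.1284076 ] -51.98641916223569 [ 0.00397324 -0.00109035 -0.99999151] [ 0.23136979  0.90105287 -1.37710048]
n 5 row [-0.0005, -0.0007, 0.0, -0.0001, 0.0002, 0.0057]
```

Emit:
drive_tool(steps=[-0.0005,-0.0007,0,-0.0002,0.0003,0.004,0,-0.0005,-0.0007,0,-0.0001,0.0003,0.004,0,0,0,0,-0.0001,0.0002,0.004,0,0,0,0,-0.0001,0.0002,0.004,0,0,0,0,0,0,0.004,0,0,0,0,0,0,0,0,0,0,0,0,0,0,0])

```text
time_s: 7.0
tcp_pos: [0.6313, -0.2556, 0.1064]
ee_rot: [[0.616, -0.788, -0.001], [-0.788, -0.616, 0.0], [-0.0, 0.001, -1.0]]
wrist_force: [0.3, -0.0, -2.7]
gripper_width: 0.157
gripper_force: 29.9
```

Emit:
drive_tool(steps=[0,0,0,0,0,0.004,0,0,0,0,0,0,0.004,0,0,0,0,0,0,0,0,0,0,0,0,0,0,0,0,0,0,0,0,0,0])

```text
time_s: 7.42
tcp_pos: [0.6314, -0.2557, 0.0987]
ee_rot: [[0.616, -0.788, -0.0], [-0.788, -0.616, 0.0], [-0.0, 0.0, -1.0]]
wrist_force: [-0.0, 0.2, -2.1]
gripper_width: 0.157
gripper_force: 29.9
```

Sliding in freely, so I'll carry on down.

Emit:
drive_tool(steps=[0,0,0,0,0,0.004,0,0,0,0,0,0,0.004,0,0,0,0,0,0,0.003,0,0,0,0,0,0,0,0,0,0,0,0,0,0,0,0,0,0,0,0,0,0])

```text
time_s: 7.92
tcp_pos: [0.6312, -0.2558, 0.0886]
ee_rot: [[0.616, -0.788, -0.0], [-0.788, -0.616, -0.0], [0.0, 0.0, -1.0]]
wrist_force: [-3.6, 1.2, 3.5]
gripper_width: 0.161
gripper_force: 30.0
```

Emit:
drive_tool(steps=[0,0,-0.1,0,0,0,0,0,0,-0.1,0,0,0,0,0,0,-0.1,0,0,0,0,0,0,-0.1,0,0,0,0,0,0,-0.1,0,0,0,0,0,0,-0.1,0,0,0,0,0,0,-0.1,0,0,0,0,0,0,-0.1,0,0,0,0,0,0,-0.1,0,0,0,0,0,0,0,0,0,0,0])

```text
time_s: 8.75
tcp_pos: [0.6317, -0.2565, 0.0886]
ee_rot: [[1.0, -0.006, 0.001], [-0.006, -1.0, -0.001], [0.001, 0.001, -1.0]]
wrist_force: [-2.4, -1.3, 5.6]
gripper_width: 0.158
gripper_force: 30.0
```

```bash
python3 - <<'E'
from h import *
s=r.sense();print(s["tcp_pos"],yawof(s["ee_rot"]),s["moment"],s["wrist_force"],s["joints"].round(1))
E
```

```text
[ 0.63165348 -0.25647578  0.08856611] -0.3188176927660342 [-0.42191478  0.76643702  0.03876992] [-2.42634415 -1.27260307  5.60610537] [ -8.5  34.7  -1.5   0.1 -53.8  98.2]
```

Emit:
drive_tool(steps=[0,0,-0.06,0,0,0,0,0,0,-0.06,0,0,0,0,0,0,-0.06,0,0,0,0,0,0,0,0,0,0,0])

```text
time_s: 9.08
tcp_pos: [0.6317, -0.2566, 0.0886]
ee_rot: [[0.985, 0.171, 0.001], [0.171, -0.985, -0.001], [0.001, 0.001, -1.0]]
wrist_force: [-2.2, -2.1, 5.2]
gripper_width: 0.157
gripper_force: 30.0
```

```bash
python3 - <<'E'
from h import *
s=r.sense();print(s["tcp_pos"],yawof(s["ee_rot"]),s["moment"],s["wrist_force"],s["joints"].round(1))
E
```

```text
[ 0.63171222 -0.2565706   0.08856494] 9.819783997839089 [-0.76456847  0.78108773 -0.01516904] [-2.16880134 -2.10780104  5.18468585] [-8.500e+00  3.470e+01 -1.500e+00  1.000e-01 -5.370e+01  1.083e+02]
```

Emit:
drive_tool(steps=[0,0,-0.04,0,0,0,0,0,0,-0.04,0,0,0,0,0,0,0,0,0,0,0])

```text
time_s: 9.33
tcp_pos: [0.6317, -0.2566, 0.0886]
ee_rot: [[0.969, 0.248, 0.001], [0.248, -0.969, -0.001], [0.001, 0.002, -1.0]]
wrist_force: [-2.7, -2.9, 5.0]
gripper_width: 0.162
gripper_force: 30.0
```

```bash
python3 - <<'E'
from h import *
s=r.sense();print(s["tcp_pos"],yawof(s["ee_rot"]),s["moment"],s["wrist_force"],s["joints"].round(1))
E
```

```text
[ 0.63171402 -0.2565923   0.08857427] 14.346393739652129 [-0.95648681  0.76718524 -0.03902745] [-2.70808511 -2.88829216  4.99892174] [-8.500e+00  3.470e+01 -1.500e+00  1.000e-01 -5.370e+01  1.128e+02]
```

Emit:
drive_tool(steps=[0,0,-0.04,0,0,0,0,0,0,-0.04,0,0,0,0,0,0,0,0,0,0,0])

```text
time_s: 9.58
tcp_pos: [0.6317, -0.2566, 0.0886]
ee_rot: [[0.946, 0.324, 0.001], [0.324, -0.946, -0.001], [0.001, 0.002, -1.0]]
wrist_force: [-1.7, -2.7, 4.7]
gripper_width: 0.157
gripper_force: 30.0
```

```bash
cat > s.py <<'E'
from h import *
s=r.sense();print(s["time_s"],s["tcp_pos"].round(4),"yaw",yawof(s["ee_rot"]).round(2),s["moment"].round(3),s["wrist_force"].round(1),s["joints"].round(1),s["gripper_width"].round(3))
E
python3 s.py
```

```text
Traceback (most recent call last):
  File "s.py", line 2, in <module>
    s=r.sense();print(s["time_s"],s["tcp_pos"].round(4),"yaw",yawof(s["ee_rot"]).round(2),s["moment"].round(3),s["wrist_force"].round(1),s["joints"].round(1),s["gripper_width"].round(3))
                                                                                                                                                              ^^^^^^^^^^^^^^^^^^^^^^^^
AttributeError: 'float' object has no attribute 'round'
```

Emit:
drive_tool(steps=[0,0,-0.04,0,0,0,0,0,0,-0.04,0,0,0,0,0,0,0,0,0,0,0])

```text
time_s: 9.83
tcp_pos: [0.6317, -0.2567, 0.0886]
ee_rot: [[0.918, 0.397, 0.001], [0.397, -0.918, -0.001], [0.001, 0.001, -1.0]]
wrist_force: [-2.0, -3.5, 5.3]
gripper_width: 0.157
gripper_force: 30.5
```

```bash
python3 s.py
```

```text
Traceback (most recent call last):
  File "s.py", line 2, in <module>
    s=r.sense();print(s["time_s"],s["tcp_pos"].round(4),"yaw",yawof(s["ee_rot"]).round(2),s["moment"].round(3),s["wrist_force"].round(1),s["joints"].round(1),s["gripper_width"].round(3))
                                                                                                                                                              ^^^^^^^^^^^^^^^^^^^^^^^^
AttributeError: 'float' object has no attribute 'round'
```

```bash
sed -i 's/s\["gripper_width"\].round(3)/round(s["gripper_width"],3)/' s.py; python3 s.py
```

```text
9.8333 [ 0.6317 -0.2567  0.0886] yaw 23.39 [-1.134  0.843 -0.651] [-2.  -3.5  5.3] [-8.500e+00  3.470e+01 -1.400e+00  1.000e-01 -5.370e+01  1.219e+02] 0.157
```

Emit:
drive_tool(steps=[0,0,-0.03,0,0,0,0,0,0,-0.03,0,0,0,0,0,0,0,0,0,0,0])

```text
time_s: 10.08
tcp_pos: [0.6319, -0.2566, 0.0886]
ee_rot: [[0.893, 0.451, 0.002], [0.451, -0.893, -0.001], [0.001, 0.002, -1.0]]
wrist_force: [-1.5, -2.5, 5.1]
gripper_width: 0.164
gripper_force: 31.3
```

```bash
python3 s.py
```

```text
10.0833 [ 0.6319 -0.2566  0.0886] yaw 26.78 [-1.06   0.657 -0.701] [-1.5 -2.5  5.1] [ -8.5  34.7  -1.4   0.  -53.7 125.3] 0.164
```

Emit:
drive_tool(steps=[0,0,0.05,0,0,0,0,0,0,0,0,0,0,0,0,0,0,0,0,0,0.4,0,0,0,0,0,0,0.4,0,0,0,0,0,0,0.4,0,0,0,0,0,0,0.4,0,0,0,0,0,0,0.4])

```text
time_s: 10.67
tcp_pos: [0.6315, -0.2552, 0.0872]
ee_rot: [[0.912, 0.41, -0.0], [0.41, -0.912, 0.0], [-0.0, -0.001, -1.0]]
wrist_force: [0.9, 0.7, 0.5]
gripper_width: 0.379
gripper_force: 0.0
```

Emit:
drive_tool(steps=[0,0,0,0,0,-0.02,0.4,0,0,0,0,0,-0.03,0.4,0,0,0,0,0,-0.03,0.6,0,0,0,-0.03,0,-0.03,0.8,0,0,0,-0.03,0,0,1,0,0,0,0,0,0,1,0,0,0,0,0,0,1])

```text
time_s: 11.25
tcp_pos: [0.5763, -0.2804, 0.198]
ee_rot: [[0.913, 0.409, 0.001], [0.409, -0.913, 0.0], [0.001, 0.0, -1.0]]
wrist_force: [0.6, 0.1, -0.4]
gripper_width: 0.691
gripper_force: 0.0
```

```bash
python3 s.py; python3 - <<'E'
from h import *
import pickle
p=r.camera_params("wrist");im=r.capture("wrist");pickle.dump(p,open("w4.pkl","wb"))
t=r.capture("top");q=r.camera_params("top")
cv2.imwrite("pics/t4.png",t);cv2.imwrite("pics/w4.png",im)
cv2.imwrite("pics/c4.png",np.hstack([im[0:300,160:460],cv2.resize(t[160:310,130:380],(500,300),interpolation=cv2.INTER_CUBIC)]))
E
```

```text
11.25 [ 0.5763 -0.2804  0.198 ] yaw 24.14 [-0.161  0.064  0.068] [ 0.6  0.1 -0.4] [-11.5  25.3  -0.8  -0.  -63.8 125.7] 0.691
```

View pics/c4.png

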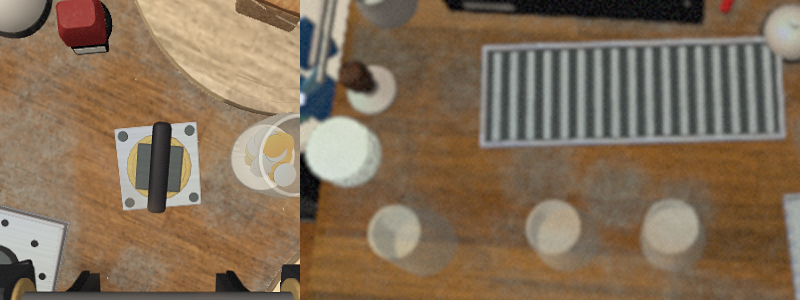

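The crop shows the key seated square on the valve. The three glass bases and the tray are visible too. Next I'll measure the rinser from near.

```bash
python3 - <<'E'
from h import *
row([.40,-.137,.20],0)
E
```

```text
n 7 row [-0.0001, 0.0, 0.0604, -0.0199, -0.0261, -0.0005]
```

Emit:
drive_tool(steps=[0,0,0.0604,-0.0199,-0.0261,-0.0005,1,0,0,0.0604,-0.0199,-0.0261,-0.0005,1,0,0,0.0604,-0.0199,-0.0261,-0.0005,1,0,0,0.0604,-0.0199,-0.0261,-0.0005,1,0,0,0.0604,-0.0199,-0.0261,-0.0005,1,0,0,0.0604,-0.0199,-0.0261,-0.0005,1,0,0,0.0604,-0.0199,-0.0261,-0.0005,1,0,0,0,0,0,0,1,0,0,0,0,0,0,1])

```text
time_s: 12.1
tcp_pos: [0.3995, -0.1359, 0.2007]
ee_rot: [[1.0, 0.004, 0.0], [0.004, -1.0, -0.0], [0.0, 0.0, -1.0]]
wrist_force: [1.0, 0.6, -0.6]
gripper_width: 0.998
gripper_force: 0.0
```

```bash
python3 s.py; python3 - <<'E'
from h import *
import pickle
p=r.camera_params("wrist");im=r.capture("wrist");pickle.dump(p,open("w5.pkl","wb"));cv2.imwrite("pics/w5.png",im)
print(proj(p,[.468,-.137,.042]))
row([.375,.335,.22],0)
E
```

```text
12.1 [ 0.3995 -0.1359  0.2007] yaw 0.21 [-0.121  0.053  0.005] [ 1.   0.6 -0.6] [  3.5   4.1 -29.9   0.  -56.   86.7] 0.998
[319.77522159 157.25617903]
n 14 row [0.0, -0.0001, 0.0002, -0.0018, -0.0337, -0.0014]
```

View pics/w5.png

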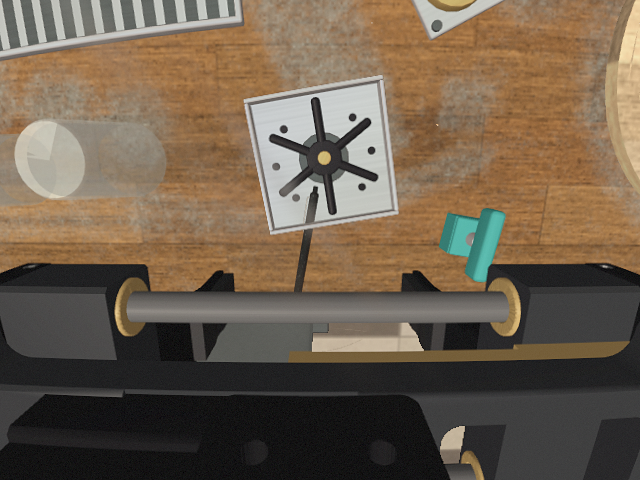

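The nozzle is at (324,158), and the midpoints of the star's arms average (324.3,157). Glass C's base is at (50,158).

Emit:
drive_tool(steps=[0,0,0,-0.0018,-0.0337,-0.0014,1,0,0,0,-0.0018,-0.0337,-0.0014,1,0,0,0,-0.0018,-0.0337,-0.0014,1,0,0,0,-0.0018,-0.0337,-0.0014,1,0,0,0,-0.0018,-0.0337,-0.0014,1,0,0,0,-0.0018,-0.0337,-0.0014,1,0,0,0,-0.0018,-0.0337,-0.0014,1,0,0,0,-0.0018,-0.0337,-0.0014,1,0,0,0,-0.0018,-0.0337,-0.0014,1,0,0,0,-0.0018,-0.0337,-0.0014,1])

```text
time_s: 12.98
tcp_pos: [0.3823, 0.2022, 0.2145]
ee_rot: [[1.0, 0.0, 0.0], [0.0, -1.0, -0.0], [0.0, 0.0, -1.0]]
wrist_force: [0.9, -0.3, 0.3]
gripper_width: 0.997
gripper_force: 0.0
```

Emit:
drive_tool(steps=[0,0,0,-0.0018,-0.0337,-0.0014,1,0,0,0,-0.0018,-0.0337,-0.0014,1,0,0,0,-0.0018,-0.0337,-0.0014,1,0,0,0,-0.0018,-0.0337,-0.0014,1,0,0,0,0,0,0,1,0,0,0,0,0,0,1])

```text
time_s: 13.48
tcp_pos: [0.375, 0.3367, 0.2191]
ee_rot: [[1.0, 0.002, -0.001], [0.002, -1.0, -0.002], [-0.001, 0.002, -1.0]]
wrist_force: [0.6, -0.3, -1.0]
gripper_width: 1.002
gripper_force: 0.0
```

```bash
python3 s.py; python3 - <<'E'
from h import *
import pickle
q=pickle.load(open("w5.pkl","rb"))
print("nozzle",onz(q,(324,158),.046).round(4),"star",onz(q,(324.3,157),.042).round(4),"traycorner",onz(q,(242,22),.012).round(4),"gc",onz(q,(50,158),.109).round(4))
p=r.camera_params("wrist");im=r.capture("wrist");pickle.dump(p,open("w6.pkl","wb"));cv2.imwrite("pics/w6.png",im)
print(proj(p,[.445,.34,.109]))
E
```

```text
13.4833 [0.375  0.3367 0.2191] yaw 0.1 [-0.115  0.162 -0.009] [ 0.6 -0.3 -1. ] [ 60.4  11.4 -18.2   0.  -60.6  29.7] 1.002
nozzle [ 0.4673 -0.1407  0.046 ] star [ 0.4682 -0.141   0.042 ] traycorner [ 0.5889 -0.0661  0.012 ] gc [0.4682 0.0562 0.109 ]
[313.80513407 154.02671369]
```

View pics/w6.png

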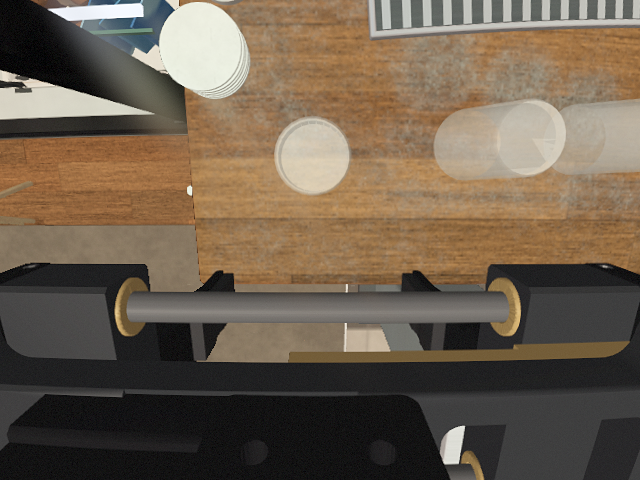

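Glass A's base circle is at (312,155), radius about 37 px. The display case is close on the left, so I'll grasp at yaw −90, with the gripper body along x.

```bash
python3 - <<'E'
from h import *
import pickle
p=pickle.load(open("w6.pkl","rb"));im=cv2.imread("pics/w6.png")
c=onz(p,(312.5,155),.109);print(c,proj(p,c+[0,-.029,0]),proj(p,c+[0,.029,0]),proj(p,[c[0],c[1]-.0375,0]),"gb",onz(p,(532,137),.109))
print(onz(p,(205,50),.05))
row([*c[:2],.20],-90)
E
```

```text
[0.44429778 0.34096789 0.109     ] [351.6164999  155.09014254] [273.39116326 155.0439987 ] [349.16923873 157.19282644] gb [0.45917809 0.17632651 0.109     ]
[0.5349449  0.43478331 0.05      ]
n 15 row [0.0002, -0.0001, 0.1047, 0.0035, -0.0038, 0.0013]
```

Emit:
drive_tool(steps=[0,0,0.1047,0.0035,-0.0038,0.0013,1,0,0,0.1047,0.0035,-0.0038,0.0013,1,0,0,0.1047,0.0035,-0.0038,0.0013,1,0,0,0.1047,0.0035,-0.0038,0.0013,1,0,0,0.1047,0.0035,-0.0038,0.0013,1,0,0,0.1047,0.0035,-0.0038,0.0013,1,0,0,0.1047,0.0035,-0.0038,0.0013,1,0,0,0.1047,0.0035,-0.0038,0.0013,1,0,0,0.1047,0.0035,-0.0038,0.0013,1,0,0,0.1047,0.0035,-0.0038,0.0013,1])

```text
time_s: 14.37
tcp_pos: [0.4215, 0.3506, 0.207]
ee_rot: [[0.494, -0.869, -0.0], [-0.869, -0.494, -0.001], [0.0, 0.001, -1.0]]
wrist_force: [-0.3, 0.8, -0.2]
gripper_width: 1.0
gripper_force: 0.0
```

Emit:
drive_tool(steps=[0,0,0.1047,0.0035,-0.0038,0.0013,1,0,0,0.1047,0.0035,-0.0038,0.0013,1,0,0,0.1047,0.0035,-0.0038,0.0013,1,0,0,0.1047,0.0035,-0.0038,0.0013,1,0,0,0.1047,0.0035,-0.0038,0.0013,1,0,0,0,0,0,0,1,0,0,0,0,0,0,1])

```text
time_s: 14.95
tcp_pos: [0.4443, 0.3401, 0.2005]
ee_rot: [[0.001, -1.0, -0.0], [-1.0, -0.001, -0.001], [0.001, 0.0, -1.0]]
wrist_force: [0.5, 0.5, -0.4]
gripper_width: 0.999
gripper_force: 0.0
```

```bash
python3 s.py; python3 - <<'E'
from h import *
row([.4443,.341,.084],-90)
E
```

```text
14.95 [0.4443 0.3401 0.2005] yaw -89.93 [ 0.036  0.075 -0.015] [ 0.5  0.5 -0.4] [ 54.   17.6 -12.4   0.  -60.  -54. ] 0.999
n 4 row [0.0001, -0.0002, 0.0003, -0.0002, -0.0, 0.0291]
```

Down 116 mm, then close.

Emit:
drive_tool(steps=[0,0,0,-0.0003,0,0.029,1,0,0,0,-0.0003,0,0.029,1,0,0,0,-0.0003,0,0.029,1,0,0,0,0,0,0.0293,1,0,0,0,0,0,0,1,0,0,0,0,0,0,0.9,0,0,0,0,0,0,0.55,0,0,0,0,0,0,0.55,0,0,0,0,0,0,0.55,0,0,0,0,0,0,0.55])

```text
time_s: 15.78
tcp_pos: [0.4443, 0.3429, 0.0863]
ee_rot: [[0.001, -1.0, 0.002], [-1.0, -0.001, 0.003], [-0.003, -0.002, -1.0]]
wrist_force: [-1.6, 0.7, 3.9]
gripper_width: 0.729
gripper_force: 30.1
```

Emit:
drive_tool(steps=[0,0,0,0,0,0,0.55,0,0,0,0,0,0,0.55])

```text
time_s: 15.95
tcp_pos: [0.4443, 0.3429, 0.0863]
ee_rot: [[0.001, -1.0, 0.002], [-1.0, -0.001, 0.002], [-0.002, -0.002, -1.0]]
wrist_force: [-2.8, 0.5, 6.4]
gripper_width: 0.73
gripper_force: 30.2
```

```bash
python3 s.py; python3 - <<'E'
from h import *
row([.4443,.341,.20],-90)
row([.4678,-.141,.19],-90,(.4443,.341,.20,-90))
E
```

```text
15.95 [0.4443 0.3429 0.0863] yaw -89.94 [ 0.122  0.757 -0.013] [-2.8  0.5  6.4] [ 54.2  25.1 -20.    0.  -44.8 -54.2] 0.73
n 4 row [-0.0005, 0.0005, 0.0003, 0.0004, -0.0, -0.0284]
n 14 row [0.0, 0.0, 0.0, 0.0344, -0.0017, 0.0007]
```

Emit:
drive_tool(steps=[0,0,0,0,0,-0.01,0.5,0,0,0,0,0,-0.025,0.5,0,0,0,0,0,-0.04,0.5,0,0,0,0,0,-0.04,0.5,0,0,0,0,0,-0.03,0.5,0,0,0,0,0,-0.01,0.5,0,0,0,0,0,0,0.5])

```text
time_s: 16.53
tcp_pos: [0.4446, 0.3429, 0.2429]
ee_rot: [[0.001, -1.0, 0.004], [-1.0, -0.001, 0.005], [-0.005, -0.004, -1.0]]
wrist_force: [0.0, 0.7, -2.6]
gripper_width: 0.731
gripper_force: 29.8
```

```bash
python3 s.py; python3 - <<'E'
from h import *
row([.4678,-.139,.20],-90)
E
```

```text
16.5333 [0.4446 0.3429 0.2429] yaw -89.97 [0.061 0.131 0.006] [ 0.   0.7 -2.6] [ 54.2  15.6  -8.8   0.  -65.2 -54.2] 0.731
n 14 row [-0.0003, 0.0004, 0.0, 0.0344, -0.0016, 0.003]
```

Emit:
drive_tool(steps=[-0.0004,0.0004,0,0.0344,-0.0016,0,0.5,-0.0004,0.0004,0,0.0344,-0.0016,0,0.5,-0.0004,0.0004,0,0.0344,-0.0016,0,0.5,-0.0004,0.0004,0,0.0344,-0.0016,0,0.5,-0.0004,0.0004,0,0.0344,-0.0016,0,0.5,-0.0004,0.0004,0,0.0344,-0.0016,0,0.5,-0.0004,0.0004,0,0.0344,-0.0016,0,0.5,-0.0004,0.0004,0,0.0344,-0.0016,0,0.5,-0.0004,0.0004,0,0.0344,-0.0016,0,0.5,-0.0004,0.0004,0,0.0344,-0.0016,0.003,0.5])

```text
time_s: 17.37
tcp_pos: [0.4584, -0.0037, 0.2351]
ee_rot: [[0.0, -1.0, -0.008], [-1.0, -0.0, -0.005], [0.005, 0.008, -1.0]]
wrist_force: [0.6, -0.6, -2.6]
gripper_width: 0.724
gripper_force: 29.8
```

Emit:
drive_tool(steps=[0,0,0,0.0344,-0.0016,0.01,0.5,0,0,0,0.0344,-0.0016,0.01,0.5,0,0,0,0.0344,-0.0016,0.01,0.5,0,0,0,0.0344,-0.0016,0.01,0.5,0,0,0,0,0,0,0.5,0,0,0,0,0,0,0.5,0,0,0,0,0,0,0.5])

```text
time_s: 17.95
tcp_pos: [0.465, -0.1397, 0.1959]
ee_rot: [[-0.001, -1.0, -0.008], [-1.0, 0.001, -0.004], [0.004, 0.008, -1.0]]
wrist_force: [-0.2, 0.2, -1.5]
gripper_width: 0.729
gripper_force: 29.8
```

```bash
python3 s.py; python3 - <<'E'
from h import *
import pickle
p=r.camera_params("wrist");im=r.capture("wrist");t=r.capture("scene");pickle.dump(p,open("w7.pkl","wb"));cv2.imwrite("pics/w7.png",im);cv2.imwrite("pics/s7.png",t)
row([.4678,-.139,.135],-90)
E
```

```text
17.95 [ 0.465  -0.1397  0.1959] yaw -90.04 [0.038 0.076 0.031] [-0.2  0.2 -1.5] [  2.6  11.  -22.4   0.2 -57.   -2.8] 0.729
n 2 row [0.0025, -0.0019, 0.0008, -0.0, -0.0011, 0.031]
```

View pics/w7.png

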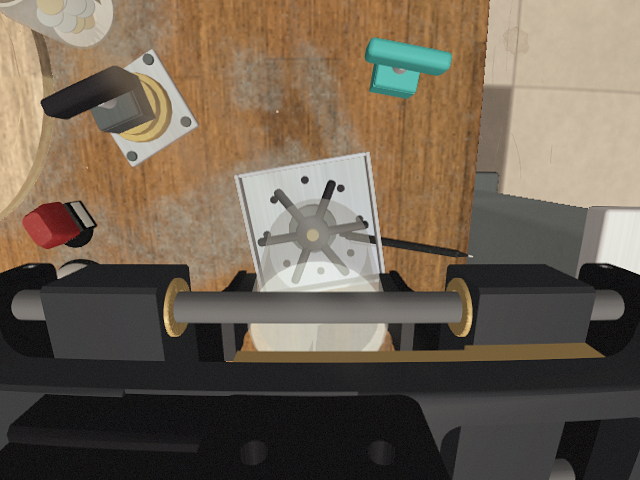

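The wrist view shows the held glass over the star, with the nozzle at (312,235) seen through it. I'll lower it now.

Emit:
drive_tool(steps=[0.0017,-0.0013,0,0,-0.001,0.02,0.5,0.0017,-0.0013,0,0,-0.001,0.02,0.5,0.0017,-0.0013,0,0,-0.0005,0.02,0.5,0,0,0,0,0,0,0.5,0,0,0,0,0,0,0.5,0,0,0,0,0,0,0.5])

```text
time_s: 18.55
tcp_pos: [0.4696, -0.1393, 0.1388]
ee_rot: [[0.002, -1.0, 0.003], [-1.0, -0.002, -0.001], [0.001, -0.003, -1.0]]
wrist_force: [0.5, -0.6, -2.3]
gripper_width: 0.726
gripper_force: 29.8
```

```bash
python3 s.py; python3 - <<'E'
from h import *
row([.4678,-.139,.1163],-90)
E
```

```text
18.55 [ 0.4696 -0.1393  0.1388] yaw -89.87 [ 0.054 -0.015 -0.013] [ 0.5 -0.6 -2.3] [  2.6  15.  -26.6   0.1 -48.2  -2.5] 0.726
n 1 row [-0.0034, -0.0007, 0.0023, -0.0003, 0.0019, 0.0225]
```

Emit:
drive_tool(steps=[0,0,0,0,0.0007,0.006,0.5,0,0,0,0,0.0007,0.006,0.5,0,0,0,0,0,0.006,0.5,0,0,0,0,0,0.005,0.5,0,0,0,0,0,0.003,0.5,0,0,0,0,0,0,0.5])

```text
time_s: 19.05
tcp_pos: [0.4692, -0.1407, 0.1158]
ee_rot: [[0.003, -1.0, 0.005], [-1.0, -0.003, -0.003], [0.003, -0.005, -1.0]]
wrist_force: [-4.5, 0.4, 24.5]
gripper_width: 0.728
gripper_force: 31.0
```

```bash
python3 s.py
```

```text
19.05 [ 0.4692 -0.1407  0.1158] yaw -89.83 [ 0.212  1.971 -0.074] [-4.5  0.4 24.5] [  2.5  16.8 -28.3   0.3 -44.6  -2.5] 0.728
```

Bottomed at 24 N. I'll hold about 1.2 s and then rise.

Emit:
drive_tool(steps=[0,0,0,0,0,0,0.5,0,0,0,0,0,0,0.5,0,0,0,0,0,0,0.5,0,0,0,0,0,0,0.5,0,0,0,0,0,0,0.5,0,0,0,0,0,0,0.5,0,0,0,0,0,0,0.5,0,0,0,0,0,0,0.5,0,0,0,0,0,0,0.5,0,0,0,0,0,0,0.5])

```text
time_s: 19.88
tcp_pos: [0.4691, -0.1407, 0.1159]
ee_rot: [[0.003, -1.0, 0.006], [-1.0, -0.003, -0.003], [0.003, -0.006, -1.0]]
wrist_force: [-5.1, -0.1, 24.3]
gripper_width: 0.73
gripper_force: 30.9
```

Emit:
drive_tool(steps=[0,0,0,0,0,0,0.5,0,0,0,0,0,0,0.5,0,0,0,0,0,0,0.5,0,0,0,0,0,0,0.5])

```text
time_s: 20.22
tcp_pos: [0.4691, -0.1407, 0.1158]
ee_rot: [[0.003, -1.0, 0.006], [-1.0, -0.003, -0.003], [0.003, -0.006, -1.0]]
wrist_force: [-4.8, 0.9, 23.5]
gripper_width: 0.729
gripper_force: 30.9
```

Emit:
drive_tool(steps=[0,0,0,0,0,-0.015,0.5,0,0,0,0,0,-0.03,0.5,0,0,0,0,0,-0.04,0.5,0,0,0,0,0,-0.02,0.5,0,0,0,0,0,0,0.5,0,0,0,0,0,0,0.5])

```text
time_s: 20.72
tcp_pos: [0.4669, -0.1396, 0.2168]
ee_rot: [[-0.0, -1.0, 0.003], [-1.0, 0.0, 0.001], [-0.001, -0.003, -1.0]]
wrist_force: [0.4, 0.1, -2.8]
gripper_width: 0.73
gripper_force: 29.8
```

```bash
python3 s.py; python3 - <<'E'
from h import *
p=r.camera_params("top")
c=np.array([onz(p,q,.012) for q in[(222,183),(371,179),(372,228),(221,232)]]);print(c,c.mean(0))
t=r.capture("top");cv2.imwrite("pics/t8.png",t)
# tray outer outline from blank picture: corners from approx contour
m=cv2.inRange(cv2.imread("pics/top0.png")[160:250,200:390],(0,0,0),(255,255,255))
row([.638,.215,.21],-90)
E
```

```text
20.7167 [ 0.4669 -0.1396  0.2168] yaw -90.02 [ 0.005  0.17  -0.04 ] [ 0.4  0.1 -2.8] [  2.5   9.8 -20.6  -0.1 -59.5  -2.5] 0.73
[[ 0.68167363  0.2958143   0.012     ]
 [ 0.71202802 -0.05729708  0.012     ]
 [ 0.5926664  -0.06371529  0.012     ]
 [ 0.56262333  0.28489824  0.012     ]] [0.63724784 0.11492504 0.012     ]
n 11 row [0.0001, 0.0001, -0.0, -0.0322, -0.0156, 0.0005]
```

Rinsed. I'll rotate the gripper in place to yaw −180, so the body stays clear of the register, then carry the glass to the tray.

Emit:
drive_tool(steps=[0,0,0.1122,0,0,0,0.5,0,0,0.1122,0,0,0,0.5,0,0,0.1122,0,0,0,0.5,0,0,0.1122,0,0,0,0.5,0,0,0.1122,0,0,0,0.5,0,0,0.1122,0,0,0,0.5,0,0,0.1122,0,0,0,0.5,0,0,0.1122,0,0,0,0.5,0,0,0.1122,0,0,0,0.5,0,0,0.1122,0,0,0,0.5])

```text
time_s: 21.6
tcp_pos: [0.4655, -0.1396, 0.2138]
ee_rot: [[-0.903, -0.429, -0.005], [-0.429, 0.903, 0.0], [0.004, 0.002, -1.0]]
wrist_force: [-0.2, -0.6, -2.4]
gripper_width: 0.727
gripper_force: 29.8
```

Emit:
drive_tool(steps=[0,0,0.1122,0,0,0,0.5,0,0,0.1122,0,0,0,0.5,0,0,0.1122,0,0,0,0.5,0,0,0.1122,0,0,0,0.5,0,0,0,0,0,0,0.5])

```text
time_s: 22.02
tcp_pos: [0.4656, -0.1396, 0.214]
ee_rot: [[-1.0, 0.002, -0.004], [0.002, 1.0, 0.0], [0.004, 0.0, -1.0]]
wrist_force: [-1.1, 0.5, -2.7]
gripper_width: 0.723
gripper_force: 29.8
```

```bash
python3 s.py; python3 - <<'E'
from h import *
row([.628,.2246,.21],-180)
E
```

```text
22.0167 [ 0.4656 -0.1396  0.214 ] yaw 179.88 [-0.065 -0.01   0.083] [-1.1  0.5 -2.7] [  2.5  10.  -20.7  -0.  -59.5 -92.6] 0.723
n 12 row [0.0, -0.0004, -0.0002, -0.0135, 0.0304, 0.0003]
```

Emit:
drive_tool(steps=[0,0,0,-0.0135,0.0304,0,0.5,0,0,0,-0.0135,0.0304,0,0.5,0,0,0,-0.0135,0.0304,0,0.5,0,0,0,-0.0135,0.0304,0,0.5,0,0,0,-0.0135,0.0304,0,0.5,0,0,0,-0.0135,0.0304,0,0.5,0,0,0,-0.0135,0.0304,0,0.5,0,0,0,-0.0135,0.0304,0,0.5,0,0,0,-0.0135,0.0304,0,0.5,0,0,0,-0.0135,0.0304,0,0.5])

```text
time_s: 22.85
tcp_pos: [0.6015, 0.1655, 0.2144]
ee_rot: [[-1.0, -0.004, -0.003], [-0.004, 1.0, -0.002], [0.003, -0.002, -1.0]]
wrist_force: [0.7, -1.0, -1.3]
gripper_width: 0.728
gripper_force: 29.8
```

Emit:
drive_tool(steps=[0,0,0,-0.0135,0.0304,0,0.5,0,0,0,-0.0135,0.0304,0,0.5,0,0,0,0,0,0,0.5,0,0,0,0,0,0,0.5])

```text
time_s: 23.18
tcp_pos: [0.6283, 0.2264, 0.2133]
ee_rot: [[-1.0, -0.005, -0.004], [-0.005, 1.0, -0.003], [0.004, -0.003, -1.0]]
wrist_force: [0.5, -0.5, -2.6]
gripper_width: 0.722
gripper_force: 29.8
```

```bash
python3 s.py; python3 - <<'E'
from h import *
row([.628,.2246,.1],-180)
E
```

```text
23.1833 [0.6283 0.2264 0.2133] yaw -179.72 [-0.08  -0.009 -0.016] [ 0.5 -0.5 -2.6] [  33.7   27.4    4.9    0.   -67.8 -123.4] 0.722
n 4 row [-0.0006, -0.0009, 0.0012, 0.0, -0.0004, 0.0283]
```

Emit:
drive_tool(steps=[-0.0006,-0.0009,0,0,-0.0004,0.028,0.5,-0.0006,-0.0009,0,0,-0.0004,0.028,0.5,-0.0006,-0.0009,0,0,-0.0004,0.028,0.5,-0.0006,-0.0009,0,0,-0.0004,0.024,0.5,0,0,0,0,0,0.004,0.5,0,0,0,0,0,0.004,0.5,0,0,0,0,0,0,0.5,0,0,0,0,0,0,0.5])

```text
time_s: 23.85
tcp_pos: [0.6302, 0.2236, 0.1024]
ee_rot: [[-1.0, -0.001, 0.007], [-0.001, 1.0, 0.003], [-0.007, 0.003, -1.0]]
wrist_force: [0.9, 0.3, -0.9]
gripper_width: 0.726
gripper_force: 29.8
```

```bash
python3 s.py
```

```text
23.85 [0.6302 0.2236 0.1024] yaw -179.95 [-0.058 -0.016 -0.033] [ 0.9  0.3 -0.9] [ 3.340e+01  3.260e+01 -3.200e+00  1.000e-01 -5.380e+01 -1.234e+02] 0.726
```

Emit:
drive_tool(steps=[0,0.003,0,0,0,0.004,0.5,0,0.002,0,0,0,0.004,0.5,0,0,0,0,0,0.002,0.5,0,0,0,0,0,0,0.5,0,0,0,0,0,0,0.5])

```text
time_s: 24.27
tcp_pos: [0.6297, 0.224, 0.0926]
ee_rot: [[-1.0, -0.001, 0.002], [-0.001, 1.0, 0.003], [-0.002, 0.003, -1.0]]
wrist_force: [-2.2, 0.9, 6.5]
gripper_width: 0.73
gripper_force: 30.1
```

```bash
python3 s.py
```

```text
24.2667 [0.6297 0.224  0.0926] yaw -179.94 [ 0.057  0.784 -0.025] [-2.2  0.9  6.5] [ 3.340e+01  3.330e+01 -3.400e+00 -1.000e-01 -5.310e+01 -1.232e+02] 0.73
```

On the floor at 6.5 N. Releasing, then up.

Emit:
drive_tool(steps=[0,0,0,0,0,0,0.85,0,0,0,0,0,0,1,0,0,0,0,0,0,1,0,0,0,0,0,0,1,0,0,0,0,0,0,1,0,0,0,0,0,-0.02,1,0,0,0,0,0,-0.035,1,0,0,0,0,0,-0.04,1,0,0,0,0,0,-0.02,1])

```text
time_s: 25.02
tcp_pos: [0.6312, 0.2237, 0.2109]
ee_rot: [[-1.0, -0.001, 0.007], [-0.001, 1.0, 0.004], [-0.007, 0.004, -1.0]]
wrist_force: [1.2, 0.1, 1.3]
gripper_width: 1.005
gripper_force: 0.0
```

```bash
python3 s.py; python3 - <<'E'
from h import *
# view glass B: tool yaw -180, camera at -x side; object must lie at tool +x 0.065 -> tcp x = .459+.07
row([.53,.176,.215],-180)
E
```

```text
25.0167 [0.6312 0.2237 0.2109] yaw -179.94 [-0.008 -0.152 -0.02 ] [1.2 0.1 1.3] [  33.3   27.3    4.5    0.   -66.7 -123.3] 1.005
n 4 row [0.0011, 0.0016, 0.0003, 0.0253, -0.0119, -0.0012]
```

Emit:
drive_tool(steps=[0,0.0016,0,0.0253,-0.0119,-0.001,1,0,0.0016,0,0.0253,-0.0119,-0.001,1,0,0.0016,0,0.0253,-0.0119,-0.001,1,0,0.0016,0,0.0253,-0.0119,-0.001,1,0,0,0,0,0,0,1,0,0,0,0,0,0,1])

```text
time_s: 25.52
tcp_pos: [0.5274, 0.1751, 0.2107]
ee_rot: [[-1.0, -0.001, -0.006], [-0.001, 1.0, 0.003], [0.006, 0.003, -1.0]]
wrist_force: [-0.1, 0.7, -0.1]
gripper_width: 1.001
gripper_force: 0.0
```

```bash
python3 s.py; cat > gl.py <<'E'
from h import *
import sys
n=sys.argv[1]
p=r.camera_params("wrist");im=r.capture("wrist");cv2.imwrite(f"pics/{n}.png",im)
g=cv2.medianBlur(cv2.cvtColor(im,cv2.COLOR_BGR2GRAY),3);g[262:]=g[:262].mean()
c=cv2.HoughCircles(g,cv2.HOUGH_GRADIENT,1.2,15,param1=80,param2=22,minRadius=30,maxRadius=50)
if c is not None:
    for u,v,rad in c[0][:6]: print(u,v,rad,onz(p,(u,v),.109).round(4))
hsv=cv2.cvtColor(im,cv2.COLOR_BGR2HSV)
m=((hsv[...,1]<75)&(hsv[...,2]>120)).astype(np.uint8);m[262:]=0
m=cv2.morphologyEx(m,cv2.MORPH_OPEN,np.ones((5,5),np.uint8))
k,l,st,ce=cv2.connectedComponentsWithStats(m)
for i in range(1,k):
    if st[i,4]>1200: print("blob",st[i],ce[i].round(1),onz(p,ce[i],.109).round(4))
t=r.capture("top");cv2.imwrite(f"pics/{n}t.png",t)
E
python3 gl.py w9
```

```text
25.5167 [0.5274 0.1751 0.2107] yaw -179.96 [ 0.062 -0.124 -0.043] [-0.1  0.7 -0.1] [  34.9   16.9  -11.8   -0.4  -61.5 -124.7] 1.001
317.40002 160.20001 34.44 [0.4596 0.1761 0.109 ]
159.0 167.40001 39.84 [0.464  0.0603 0.109 ]
202.20001 168.6 37.08 [0.4652 0.0923 0.109 ]
583.80005 249.00002 40.08 [0.526  0.3881 0.109 ]
567.0 245.40001 42.48 [0.523  0.3732 0.109 ]
65.4 118.200005 43.920002 [ 0.4279 -0.0063  0.109 ]
blob [   0  101   98  139 6538] [ 51.9 176.6] [ 0.4694 -0.0237  0.109 ]
blob [ 257  118  102   85 5655] [314.3 161.8] [0.4607 0.1739 0.109 ]
blob [ 119  130  120   93 8382] [179.9 171. ] [0.4668 0.0757 0.109 ]
blob [ 530  205   89   57 4101] [574.1 235.1] [0.5147 0.3776 0.109 ]
```

```bash
python3 - <<'E'
from h import *
row([.4593,.1762,.2],-180,n=3)
E
```

```text
n 3 row [0.0009, -0.0018, 0.0002, 0.0232, 0.0001, 0.0035]
```

Emit:
drive_tool(steps=[0,-0.001,0,0.0225,0.0003,0.003,1,0,-0.001,0,0.0225,0.0003,0.003,1,0,-0.001,0,0.0225,0.0003,0.003,1,0,0,0,0,0,0,1,0,0,0,0,0,0,1,0,0,0,0,0,0,1])

```text
time_s: 26.12
tcp_pos: [0.4618, 0.1773, 0.2015]
ee_rot: [[-1.0, -0.001, -0.003], [-0.001, 1.0, 0.003], [0.003, 0.003, -1.0]]
wrist_force: [0.6, -0.8, -0.8]
gripper_width: 0.998
gripper_force: 0.0
```

```bash
python3 s.py; python3 - <<'E'
from h import *
row([.4593,.1762,.084],-180,n=4)
E
```

```text
26.1167 [0.4618 0.1773 0.2015] yaw -179.96 [-0.057 -0.091  0.022] [ 0.6 -0.8 -0.8] [  39.7   11.4  -20.8   -0.2  -57.8 -129.6] 0.998
n 4 row [0.0006, -0.0006, 0.0002, 0.0006, -0.0003, 0.0294]
```

Emit:
drive_tool(steps=[0,0,0,0.0003,-0.0003,0.029,1,0,0,0,0.0003,-0.0003,0.029,1,0,0,0,0.0003,-0.0003,0.029,1,0,0,0,0.0003,0,0.0293,1,0,0,0,0,0,0,1,0,0,0,0,0,0,0.9,0,0,0,0,0,0,0.5,0,0,0,0,0,0,0.5,0,0,0,0,0,0,0.5,0,0,0,0,0,0,0.5])

```text
time_s: 26.95
tcp_pos: [0.4599, 0.1764, 0.0866]
ee_rot: [[-1.0, -0.001, -0.001], [-0.001, 1.0, 0.004], [0.001, 0.004, -1.0]]
wrist_force: [1.8, -0.9, 1.9]
gripper_width: 0.727
gripper_force: 30.0
```

Emit:
drive_tool(steps=[0,0,0,0,0,0,0.5,0,0,0,0,0,0,0.5])

```text
time_s: 27.12
tcp_pos: [0.46, 0.1765, 0.0865]
ee_rot: [[-1.0, -0.001, -0.001], [-0.001, 1.0, 0.004], [0.001, 0.004, -1.0]]
wrist_force: [0.1, -0.4, 6.9]
gripper_width: 0.727
gripper_force: 30.2
```

Emit:
drive_tool(steps=[0,0,0,0,0,-0.01,0.5,0,0,0,0,0,-0.025,0.5,0,0,0,0,0,-0.04,0.5,0,0,0,0,0,-0.04,0.5,0,0,0,0,0,-0.03,0.5,0,0,0,0,0,-0.015,0.5,0,0,0,0,0,0,0.5])

```text
time_s: 27.7
tcp_pos: [0.4608, 0.1765, 0.2489]
ee_rot: [[-1.0, -0.001, 0.003], [-0.001, 1.0, 0.007], [-0.003, 0.007, -1.0]]
wrist_force: [0.0, -0.2, -2.7]
gripper_width: 0.723
gripper_force: 29.8
```

```bash
python3 s.py; python3 - <<'E'
from h import *
row([.467,-.141,.24],-180)
E
```

```text
27.7 [0.4608 0.1765 0.2489] yaw -179.96 [-0.042 -0.17  -0.004] [ 0.  -0.2 -2.7] [  39.7    8.7  -16.9   -0.2  -64.  -129.6] 0.723
n 9 row [0.0008, 0.0004, 0.0001, -0.0007, -0.0353, 0.0008]
```

Emit:
drive_tool(steps=[0.0008,0,0,-0.0008,-0.0353,0,0.5,0.0008,0,0,-0.0008,-0.0353,0,0.5,0.0008,0,0,-0.0008,-0.0353,0,0.5,0.0008,0,0,-0.0008,-0.0353,0,0.5,0.0008,0,0,-0.0008,-0.0353,0,0.5,0,0,0,-0.0008,-0.0353,0.0,0.5,0,0,0,-0.0008,-0.0353,0.01,0.5,0,0,0,-0.0008,-0.0353,0.02,0.5,0,0,0,-0.0008,-0.0353,0.02,0.5,0,0,0,0,0,0,0.5])

```text
time_s: 28.53
tcp_pos: [0.4621, -0.146, 0.1889]
ee_rot: [[-1.0, 0.007, -0.016], [0.007, 1.0, -0.0], [0.016, -0.001, -1.0]]
wrist_force: [-0.1, 0.1, -2.4]
gripper_width: 0.724
gripper_force: 29.8
```

Emit:
drive_tool(steps=[0,0,0,0,0,0.02,0.5,0,0,0,0,0,0.02,0.5,0,0,0,0,0,0.015,0.5,0,0,0,0,0,0,0.5,0,0,0,0,0,0,0.5,0,0,0,0,0,0,0.5])

```text
time_s: 29.03
tcp_pos: [0.4667, -0.1422, 0.1402]
ee_rot: [[-1.0, -0.001, -0.004], [-0.001, 1.0, -0.002], [0.004, -0.002, -1.0]]
wrist_force: [0.2, -0.2, -2.0]
gripper_width: 0.73
gripper_force: 29.8
```

```bash
python3 s.py; python3 - <<'E'
from h import *
row([.468,-.141,.135],-180,n=3)
E
```

```text
29.0333 [ 0.4667 -0.1422  0.1402] yaw -179.95 [-0.035 -0.097 -0.038] [ 0.2 -0.2 -2. ] [  2.2  14.9 -26.5   0.1 -48.8 -92.3] 0.73
n 3 row [-0.0006, -0.0012, 0.0003, -0.0004, 0.0004, 0.0017]
```

Emit:
drive_tool(steps=[0,0,0,-0.0003,0.0004,0.006,0.5,0,0,0,-0.0003,0.0004,0.006,0.5,0,0,0,0,0,0.006,0.5,0,0,0,0,0,0.006,0.5,0,0,0,0,0,0.004,0.5,0,0,0,0,0,0,0.5])

```text
time_s: 29.53
tcp_pos: [0.4688, -0.1417, 0.116]
ee_rot: [[-1.0, -0.003, 0.0], [-0.003, 1.0, -0.003], [-0.0, -0.003, -1.0]]
wrist_force: [-6.1, 3.0, 24.1]
gripper_width: 0.725
gripper_force: 30.9
```

Emit:
drive_tool(steps=[0,0,0,0,0,0,0.5,0,0,0,0,0,0,0.5,0,0,0,0,0,0,0.5,0,0,0,0,0,0,0.5,0,0,0,0,0,0,0.5,0,0,0,0,0,0,0.5,0,0,0,0,0,0,0.5,0,0,0,0,0,0,0.5,0,0,0,0,0,0,0.5,0,0,0,0,0,0,0.5])

```text
time_s: 30.37
tcp_pos: [0.4687, -0.1417, 0.116]
ee_rot: [[-1.0, -0.002, 0.001], [-0.002, 1.0, -0.003], [-0.001, -0.003, -1.0]]
wrist_force: [-5.7, 2.7, 22.1]
gripper_width: 0.721
gripper_force: 30.9
```

Emit:
drive_tool(steps=[0,0,0,0,0,0,0.5,0,0,0,0,0,0,0.5,0,0,0,0,0,0,0.5,0,0,0,0,0,0,0.5])

```text
time_s: 30.7
tcp_pos: [0.4687, -0.1417, 0.116]
ee_rot: [[-1.0, -0.002, 0.001], [-0.002, 1.0, -0.003], [-0.001, -0.003, -1.0]]
wrist_force: [-5.9, 3.9, 22.8]
gripper_width: 0.727
gripper_force: 30.9
```

Emit:
drive_tool(steps=[0,0,0,0,0,-0.015,0.5,0,0,0,0,0,-0.03,0.5,0,0,0,0,0,-0.04,0.5,0,0,0,0,0,-0.025,0.5,0,0,0,0,0,0,0.5,0,0,0,0,0,0,0.5])

```text
time_s: 31.2
tcp_pos: [0.4678, -0.1412, 0.2229]
ee_rot: [[-1.0, -0.0, -0.001], [-0.0, 1.0, -0.001], [0.001, -0.001, -1.0]]
wrist_force: [-0.4, 0.2, -3.1]
gripper_width: 0.724
gripper_force: 29.8
```

```bash
python3 s.py; python3 - <<'E'
from h import *
row([.637,.115,.215],-180)
E
```

```text
31.2 [ 0.4678 -0.1412  0.2229] yaw -180.0 [-0.018  0.078 -0.04 ] [-0.4  0.2 -3.1] [  2.3   9.6 -19.8   0.1 -60.6 -92.4] 0.724
n 9 row [-0.0001, -0.0001, 0.0, -0.0188, 0.0285, 0.0009]
```

Emit:
drive_tool(steps=[0,0,0,-0.0188,0.0285,0,0.5,0,0,0,-0.0188,0.0285,0,0.5,0,0,0,-0.0188,0.0285,0,0.5,0,0,0,-0.0188,0.0285,0,0.5,0,0,0,-0.0188,0.0285,0,0.5,0,0,0,-0.0188,0.0285,0,0.5,0,0,0,-0.0188,0.0285,0,0.5,0,0,0,-0.0188,0.0285,0,0.5,0,0,0,-0.0188,0.0285,0,0.5,0,0,0,0,0,0,0.5])

```text
time_s: 32.03
tcp_pos: [0.6384, 0.1198, 0.2166]
ee_rot: [[-1.0, -0.004, -0.006], [-0.004, 1.0, -0.002], [0.006, -0.002, -1.0]]
wrist_force: [0.7, -0.5, -2.4]
gripper_width: 0.728
gripper_force: 29.8
```

Emit:
drive_tool(steps=[0,0,0,0,0,0.03,0.5,0,0,0,0,0,0.03,0.5,0,0,0,0,0,0.03,0.5,0,0,0,0,0,0.025,0.5,0,0,0,0,0,0,0.5,0,0,0,0,0,0,0.5,0,0,0,0,0,0,0.5,0,0,0,0,0,0,0.5])

```text
time_s: 32.7
tcp_pos: [0.6373, 0.1153, 0.1079]
ee_rot: [[-1.0, -0.001, -0.0], [-0.001, 1.0, -0.001], [0.0, -0.001, -1.0]]
wrist_force: [0.5, -0.7, -1.0]
gripper_width: 0.725
gripper_force: 29.8
```

```bash
python3 s.py
```

```text
32.7 [0.6373 0.1153 0.1079] yaw -179.96 [ 0.022 -0.072  0.021] [ 0.5 -0.7 -1. ] [  24.6   30.7   -5.8    0.   -53.5 -114.5] 0.725
```

Emit:
drive_tool(steps=[0,0,0,0,0,0.005,0.5,0,0,0,0,0,0.005,0.5,0,0,0,0,0,0.004,0.5,0,0,0,0,0,0.002,0.5,0,0,0,0,0,0,0.5,0,0,0,0,0,0,0.5,0,0,0,0,0,0,0.5])

```text
time_s: 33.28
tcp_pos: [0.6362, 0.115, 0.0926]
ee_rot: [[-1.0, -0.001, -0.002], [-0.001, 1.0, -0.002], [0.002, -0.002, -1.0]]
wrist_force: [-4.1, 0.4, 7.7]
gripper_width: 0.727
gripper_force: 30.2
```

Emit:
drive_tool(steps=[0,0,0,0,0,0,0.85,0,0,0,0,0,0,1,0,0,0,0,0,0,1,0,0,0,0,0,0,1,0,0,0,0,0,0,1,0,0,0,0,0,-0.02,1,0,0,0,0,0,-0.035,1,0,0,0,0,0,-0.04,1,0,0,0,0,0,-0.02,1])

```text
time_s: 34.03
tcp_pos: [0.6384, 0.1154, 0.21]
ee_rot: [[-1.0, -0.001, 0.003], [-0.001, 1.0, -0.001], [-0.003, -0.001, -1.0]]
wrist_force: [0.5, 0.4, 1.7]
gripper_width: 1.001
gripper_force: 0.0
```

Emit:
drive_tool(steps=[0,0,0,0.0345,-0.019,0,1,0,0,0,0.0345,-0.019,0,1,0,0,0,0.0345,-0.019,0,1,0,0,0,0,0,0,1,0,0,0,0,0,0,1,0,0,0,0,0,0,1])

```text
time_s: 34.53
tcp_pos: [0.5336, 0.0582, 0.2062]
ee_rot: [[-1.0, -0.0, -0.002], [-0.0, 1.0, -0.001], [0.002, -0.001, -1.0]]
wrist_force: [0.6, 0.4, -0.2]
gripper_width: 1.0
gripper_force: 0.0
```

```bash
python3 s.py; python3 gl.py w10; python3 -c "
import cv2,numpy as np
a=cv2.imread('pics/w10.png');b=cv2.imread('pics/w10t.png')
cv2.imwrite('pics/c10.png',np.hstack([cv2.resize(a,(400,300)),cv2.resize(b[150:330,140:380],(400,300))]))"
```

```text
34.5333 [0.5336 0.0582 0.2062] yaw -179.97 [ 0.003 -0.076 -0.068] [ 0.6  0.4 -0.2] [  23.6   15.2  -15.     0.   -59.9 -113.6] 1.0
313.80002 159.0 37.08 [0.4654 0.0562 0.109 ]
91.8 119.4 45.36 [ 0.4364 -0.1008  0.109 ]
151.8 178.20001 49.32 [ 0.4781 -0.0612  0.109 ]
108.600006 167.40001 30.84 [ 0.47   -0.0927  0.109 ]
59.4 174.6 35.88 [ 0.4744 -0.1316  0.109 ]
blob [  67   83  133  155 8617] [145.5 176.4] [ 0.4768 -0.0658  0.109 ]
blob [  41  109   54   44 1576] [ 67.8 129.9] [ 0.443 -0.12   0.109]
blob [ 276  118   80   99 5835] [314.5 163.5] [0.4685 0.0567 0.109 ]
blob [ 358  173   54   60 1714] [383.8 201.8] [0.4956 0.107  0.109 ]
```

View pics/c10.png

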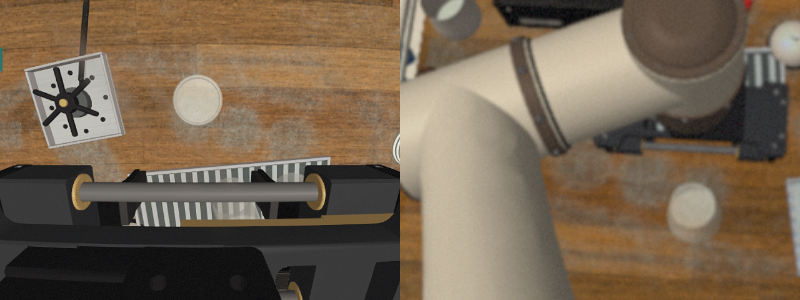

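The wrist half shows glass C at about (198,100), undisturbed. The top-view half is mostly blocked by the arm.

Emit:
drive_tool(steps=[0,0,0,0.0225,-0.0005,0,1,0,0,0,0.0225,-0.0005,0,1,0,0,0,0.0225,-0.0005,0,1,0,0,0,0,0,0,1,0,0,0,0,0,0,1,0,0,0,0,0,0,1,0,0,0,0,0,0,1])

```text
time_s: 35.22
tcp_pos: [0.4667, 0.0571, 0.2057]
ee_rot: [[-1.0, -0.0, -0.003], [-0.0, 1.0, -0.002], [0.003, -0.002, -1.0]]
wrist_force: [-0.4, -0.1, -0.5]
gripper_width: 0.999
gripper_force: 0.0
```

```bash
python3 s.py; python3 - <<'E'
from h import *
row([.466,.0567,.084],-180,n=4)
E
```

```text
35.2167 [0.4667 0.0571 0.2057] yaw -179.97 [-0.033 -0.08   0.018] [-0.4 -0.1 -0.5] [  26.8    8.8  -23.5    0.   -57.9 -116.8] 0.999
n 4 row [-0.0004, -0.0008, 0.0001, 0.0001, -0.0001, 0.0304]
```

Emit:
drive_tool(steps=[0,0,0,0,0,0.0305,1,0,0,0,0,0,0.0305,1,0,0,0,0,0,0.0305,1,0,0,0,0,0,0.03,1,0,0,0,0,0,0,1,0,0,0,0,0,0,0.9,0,0,0,0,0,0,0.5,0,0,0,0,0,0,0.5,0,0,0,0,0,0,0.5,0,0,0,0,0,0,0.5])

```text
time_s: 36.05
tcp_pos: [0.4661, 0.0566, 0.0859]
ee_rot: [[-1.0, -0.001, -0.0], [-0.001, 1.0, -0.001], [0.0, -0.001, -1.0]]
wrist_force: [1.0, -1.5, 2.5]
gripper_width: 0.73
gripper_force: 30.0
```

Emit:
drive_tool(steps=[0,0,0,0,0,0,0.5,0,0,0,0,0,0,0.5])

```text
time_s: 36.22
tcp_pos: [0.4662, 0.0567, 0.0858]
ee_rot: [[-1.0, -0.001, -0.0], [-0.001, 1.0, -0.001], [0.0, -0.001, -1.0]]
wrist_force: [-1.1, -0.1, 6.7]
gripper_width: 0.727
gripper_force: 30.2
```

Emit:
drive_tool(steps=[0,0,0,0,0,-0.01,0.5,0,0,0,0,0,-0.025,0.5,0,0,0,0,0,-0.04,0.5,0,0,0,0,0,-0.03,0.5,0,0,0,0,0,-0.01,0.5,0,0,0,0,0,0,0.5,0,0,0,0,0,0,0.5])

```text
time_s: 36.8
tcp_pos: [0.4647, 0.0566, 0.1991]
ee_rot: [[-1.0, 0.0, -0.004], [0.0, 1.0, -0.001], [0.004, -0.001, -1.0]]
wrist_force: [-0.6, -0.8, -2.3]
gripper_width: 0.73
gripper_force: 29.8
```

```bash
python3 s.py; python3 - <<'E'
from h import *
row([.468,-.141,.19],-180)
E
```

```text
36.8 [0.4647 0.0566 0.1991] yaw 179.99 [-0.05   0.04   0.005] [-0.6 -0.8 -2.3] [ 2.690e+01  9.100e+00 -2.430e+01 -1.000e-01 -5.690e+01 -1.168e+02] 0.73
n 6 row [-0.0001, -0.0006, -0.0, -0.0006, -0.0329, 0.0015]
```

Emit:
drive_tool(steps=[0,0,0,-0.0005,-0.0329,0,0.5,0,0,0,-0.0005,-0.0329,0,0.5,0,0,0,-0.0005,-0.0329,0,0.5,0,0,0,-0.0005,-0.0329,0,0.5,0,0,0,-0.0005,-0.0329,0,0.5,0,0,0,-0.0005,-0.0329,0,0.5,0,0,0,0,0,0,0.5,0,0,0,0,0,0,0.5])

```text
time_s: 37.47
tcp_pos: [0.4669, -0.1422, 0.1971]
ee_rot: [[-1.0, 0.004, -0.009], [0.004, 1.0, -0.001], [0.009, -0.001, -1.0]]
wrist_force: [-0.3, -0.1, -3.1]
gripper_width: 0.73
gripper_force: 29.8
```

Emit:
drive_tool(steps=[0,0,0,0,0,0.02,0.5,0,0,0,0,0,0.02,0.5,0,0,0,0,0,0.02,0.5,0,0,0,0,0,0,0.5,0,0,0,0,0,0,0.5,0,0,0,0,0,0,0.5])

```text
time_s: 37.97
tcp_pos: [0.4689, -0.1404, 0.14]
ee_rot: [[-1.0, -0.002, -0.003], [-0.002, 1.0, -0.002], [0.003, -0.002, -1.0]]
wrist_force: [0.1, 0.5, -0.5]
gripper_width: 0.726
gripper_force: 29.8
```

```bash
python3 s.py; python3 - <<'E'
from h import *
row([.468,-.141,.1158],-180,n=5)
E
```

```text
37.9667 [ 0.4689 -0.1404  0.14  ] yaw -179.89 [-0.006 -0.075  0.03 ] [ 0.1  0.5 -0.5] [  2.5  15.  -26.4   0.2 -48.8 -92.4] 0.726
n 5 row [-0.0004, -0.0006, 0.0004, 0.0002, -0.0001, 0.0048]
```

Emit:
drive_tool(steps=[0,0,0,0.0003,0,0.006,0.5,0,0,0,0.0003,0,0.006,0.5,0,0,0,0.0003,0,0.006,0.5,0,0,0,0,0,0.006,0.5,0,0,0,0,0,0.004,0.5,0,0,0,0,0,0,0.5])

```text
time_s: 38.47
tcp_pos: [0.4693, -0.1409, 0.1155]
ee_rot: [[-1.0, -0.002, 0.001], [-0.002, 1.0, -0.003], [-0.001, -0.003, -1.0]]
wrist_force: [-5.0, 5.2, 22.8]
gripper_width: 0.731
gripper_force: 30.9
```

Emit:
drive_tool(steps=[0,0,0,0,0,0,0.5,0,0,0,0,0,0,0.5,0,0,0,0,0,0,0.5,0,0,0,0,0,0,0.5,0,0,0,0,0,0,0.5,0,0,0,0,0,0,0.5,0,0,0,0,0,0,0.5,0,0,0,0,0,0,0.5,0,0,0,0,0,0,0.5,0,0,0,0,0,0,0.5])

```text
time_s: 39.3
tcp_pos: [0.4692, -0.1409, 0.1155]
ee_rot: [[-1.0, -0.002, 0.002], [-0.002, 1.0, -0.003], [-0.002, -0.003, -1.0]]
wrist_force: [-5.2, 5.1, 23.2]
gripper_width: 0.729
gripper_force: 30.9
```

Emit:
drive_tool(steps=[0,0,0,0,0,0,0.5,0,0,0,0,0,0,0.5,0,0,0,0,0,0,0.5,0,0,0,0,0,0,0.5])

```text
time_s: 39.63
tcp_pos: [0.4692, -0.1409, 0.1155]
ee_rot: [[-1.0, -0.002, 0.002], [-0.002, 1.0, -0.003], [-0.002, -0.003, -1.0]]
wrist_force: [-5.3, 4.9, 22.6]
gripper_width: 0.724
gripper_force: 30.9
```

Emit:
drive_tool(steps=[0,0,0,0,0,-0.015,0.5,0,0,0,0,0,-0.03,0.5,0,0,0,0,0,-0.04,0.5,0,0,0,0,0,-0.02,0.5,0,0,0,0,0,0,0.5,0,0,0,0,0,0,0.5])

```text
time_s: 40.13
tcp_pos: [0.4677, -0.1407, 0.2171]
ee_rot: [[-1.0, 0.0, -0.001], [0.0, 1.0, -0.001], [0.001, -0.001, -1.0]]
wrist_force: [-0.1, -0.0, -2.5]
gripper_width: 0.731
gripper_force: 29.8
```

```bash
python3 s.py; python3 - <<'E'
from h import *
row([.645,.005,.215],-180)
E
```

```text
40.1333 [ 0.4677 -0.1407  0.2171] yaw 179.99 [-0.017 -0.003  0.007] [-0.1 -0.  -2.5] [  2.4   9.9 -20.3   0.1 -59.8 -92.4] 0.731
n 7 row [-0.0002, -0.0002, -0.0, -0.0253, 0.0208, 0.0003]
```

Emit:
drive_tool(steps=[0,0,0,-0.0253,0.0208,0,0.5,0,0,0,-0.0253,0.0208,0,0.5,0,0,0,-0.0253,0.0208,0,0.5,0,0,0,-0.0253,0.0208,0,0.5,0,0,0,-0.0253,0.0208,0,0.5,0,0,0,-0.0253,0.0208,0,0.5,0,0,0,-0.0253,0.0208,0,0.5,0,0,0,0,0,0,0.5,0,0,0,0,0,0,0.5])

```text
time_s: 40.88
tcp_pos: [0.6443, 0.006, 0.2116]
ee_rot: [[-1.0, -0.002, -0.01], [-0.002, 1.0, -0.003], [0.01, -0.003, -1.0]]
wrist_force: [-1.1, -0.6, -2.4]
gripper_width: 0.729
gripper_force: 29.8
```

Emit:
drive_tool(steps=[0,0,0,0,0,0.03,0.5,0,0,0,0,0,0.03,0.5,0,0,0,0,0,0.03,0.5,0,0,0,0,0,0.02,0.5,0,0,0,0,0,0,0.5,0,0,0,0,0,0,0.5,0,0,0,0,0,0,0.5,0,0,0,0,0,0,0.5])

```text
time_s: 41.55
tcp_pos: [0.6454, 0.0046, 0.1078]
ee_rot: [[-1.0, -0.0, -0.0], [-0.0, 1.0, -0.001], [0.0, -0.001, -1.0]]
wrist_force: [0.4, -0.3, -2.1]
gripper_width: 0.731
gripper_force: 29.8
```

```bash
python3 s.py
```

```text
41.55 [0.6454 0.0046 0.1078] yaw -179.97 [ 0.014 -0.067  0.001] [ 0.4 -0.3 -2.1] [ 1.480e+01  3.050e+01 -6.200e+00  1.000e-01 -5.330e+01 -1.048e+02] 0.731
```

Emit:
drive_tool(steps=[0,0,0,0,0,0.005,0.5,0,0,0,0,0,0.005,0.5,0,0,0,0,0,0.004,0.5,0,0,0,0,0,0.002,0.5,0,0,0,0,0,0,0.5,0,0,0,0,0,0,0.5,0,0,0,0,0,0,0.5])

```text
time_s: 42.13
tcp_pos: [0.6444, 0.0047, 0.0919]
ee_rot: [[-1.0, -0.001, -0.003], [-0.001, 1.0, -0.002], [0.003, -0.002, -1.0]]
wrist_force: [-3.4, 0.6, 8.6]
gripper_width: 0.731
gripper_force: 30.2
```

Emit:
drive_tool(steps=[0,0,0,0,0,0,0.85,0,0,0,0,0,0,1,0,0,0,0,0,0,1,0,0,0,0,0,0,1,0,0,0,0,0,0,1,0,0,0,0,0,-0.02,1,0,0,0,0,0,-0.035,1,0,0,0,0,0,-0.04,1,0,0,0,0,0,-0.02,1])

```text
time_s: 42.88
tcp_pos: [0.6466, 0.0048, 0.2096]
ee_rot: [[-1.0, -0.001, 0.003], [-0.001, 1.0, -0.002], [-0.003, -0.002, -1.0]]
wrist_force: [1.3, -0.4, 0.6]
gripper_width: 0.996
gripper_force: 0.0
```

```bash
python3 s.py; python3 - <<'E'
from h import *
row([.688,-.236,.215],-162)
E
```

```text
42.8833 [0.6466 0.0048 0.2096] yaw -179.93 [-0.003 -0.157 -0.002] [ 1.3 -0.4  0.6] [  14.8   25.3    0.8    0.2  -65.4 -104.8] 0.996
n 7 row [-0.0004, 0.0004, -0.0447, -0.0012, -0.035, -0.0007]
```

Emit:
drive_tool(steps=[0,0,-0.0447,-0.0012,-0.035,-0.0007,1,0,0,-0.0447,-0.0012,-0.035,-0.0007,1,0,0,-0.0447,-0.0012,-0.035,-0.0007,1,0,0,-0.0447,-0.0012,-0.035,-0.0007,1,0,0,-0.0447,-0.0012,-0.035,-0.0007,1,0,0,-0.0447,-0.0012,-0.035,-0.0007,1,0,0,-0.0447,-0.0012,-0.035,-0.0007,1,0,0,0,0,0,0,1,0,0,0,0,0,0,1])

```text
time_s: 43.63
tcp_pos: [0.6854, -0.2378, 0.2084]
ee_rot: [[-0.952, -0.305, -0.005], [-0.305, 0.952, -0.001], [0.005, 0.0, -1.0]]
wrist_force: [0.2, 0.5, -0.4]
gripper_width: 1.0
gripper_force: 0.0
```

```bash
python3 s.py; python3 - <<'E'
from h import *
import pickle
p=r.camera_params("wrist");im=r.capture("wrist");cv2.imwrite("pics/w11.png",im)
u=proj(p,[.6314,-.2559,.096]).astype(int);print(u)
x0,y0=u[0]-60,max(u[1]-60,0)
g=im.max(2)[y0:y0+120,x0:x0+120]
for t in(55,65,80):
    m=(g<t).astype(np.uint8);n,l,st,c=cv2.connectedComponentsWithStats(m);i=1+st[1:,4].argmax()
    pts=np.argwhere(l==i)[:,::-1].astype(np.float32)
    (cx,cy),(w,h),a=cv2.minAreaRect(pts);cx+=x0;cy+=y0
    bx=cv2.boxPoints(((cx,cy),(w,h),a));W=np.array([onz(p,q,.096)for q in bx])
    e=[W[1]-W[0],W[2]-W[1]];e=max(e,key=np.linalg.norm);print(t,(cx,cy),w,h,W.mean(0).round(4),np.linalg.norm(e).round(4),np.degrees(np.arctan2(e[1],e[0])))
t=r.capture("top");cv2.imwrite("pics/t11.png",t)
cv2.imwrite('pics/c11.png',np.hstack([cv2.resize(im,(400,300)),cv2.resize(t[150:330,140:380],(400,300))]))
E
```

```text
43.6333 [ 0.6854 -0.2378  0.2084] yaw -162.26 [ 0.041  0.001 -0.058] [ 0.2  0.5 -0.4] [ -6.4  33.3  14.3   0.1 -71.3 -65.9] 1.0
[315 174]
55 (np.float64(315.3707046508789), np.float64(172.62097930908203)) 85.2193374633789 18.156583786010742 [ 0.6307 -0.256   0.096 ] 0.0635 19.900880225464924
65 (np.float64(315.4360809326172), np.float64(173.01818466186523)) 86.2776870727539 18.474260330200195 [ 0.631  -0.2558  0.096 ] 0.0643 19.84623308837252
80 (np.float64(313.5283966064453), np.float64(172.67679595947266)) 35.3640251159668 85.67607116699219 [ 0.6312 -0.2574  0.096 ] 0.0638 -172.54476963209444
```

View pics/c11.png

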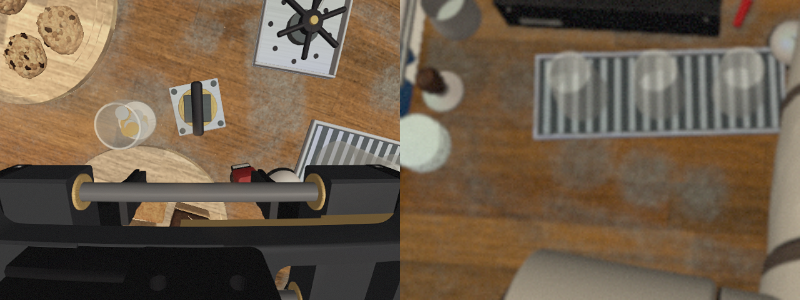

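All three glasses stand in the tray, and the key is seated at yaw 19.9°. Next, grasp and shut.

```bash
python3 - <<'E'
from h import *
row([.6312,-.2558,.19],-160.1,n=3)
E
```

```text
n 3 row [0.0001, -0.0016, -0.0115, 0.0193, -0.0007, 0.0065]
```

Emit:
drive_tool(steps=[0,-0.001,-0.0115,0.0185,0,0.005,0.6,0,-0.001,-0.0115,0.0185,0,0.005,0.6,0,-0.001,-0.0115,0.0185,0,0.005,0.6,0,0,0,0,0,0,0.6,0,0,0,0,0,0,0.6,0,0,0,0,0,0,0.6,0,0,0,0,0,0,0.6])

```text
time_s: 44.32
tcp_pos: [0.634, -0.2526, 0.1956]
ee_rot: [[-0.94, -0.342, 0.001], [-0.342, 0.94, -0.001], [-0.0, -0.001, -1.0]]
wrist_force: [0.2, -0.2, 0.5]
gripper_width: 0.621
gripper_force: 0.0
```

```bash
python3 s.py; python3 - <<'E'
from h import *
row([.6312,-.2558,.0875],-160.1,n=5)
E
```

```text
44.3167 [ 0.634  -0.2526  0.1956] yaw -159.99 [ 0.02   0.005 -0.024] [ 0.2 -0.2  0.5] [ -8.2  29.4   5.6   0.1 -66.2 -61.9] 0.621
n 5 row [-0.0002, 0.0, 0.0004, 0.0007, -0.0004, 0.0216]
```

Emit:
drive_tool(steps=[0,0,0,0.0007,-0.0004,0.0216,0.6,0,0,0,0.0007,-0.0004,0.0216,0.6,0,0,0,0.0007,-0.0004,0.0216,0.6,0,0,0,0.0007,-0.0004,0.0216,0.6,0,0,0,0.0007,-0.0004,0.0216,0.6,0,0,0,0,0,0,0.6,0,0,0,0,0,0,0.6,0,0,0,0,0,0,0.6])

```text
time_s: 44.98
tcp_pos: [0.6318, -0.2567, 0.0885]
ee_rot: [[-0.94, -0.342, 0.002], [-0.342, 0.94, -0.002], [-0.001, -0.002, -1.0]]
wrist_force: [-0.7, 0.1, 0.8]
gripper_width: 0.602
gripper_force: 0.0
```

```bash
python3 s.py
```

```text
44.9833 [ 0.6318 -0.2567  0.0885] yaw -160.01 [-0.021 -0.034 -0.016] [-0.7  0.1  0.8] [ -8.5  34.7  -1.5   0.1 -53.7 -61.6] 0.602
```

Aligned. Close, then turn clockwise (positive about the tool z).

Emit:
drive_tool(steps=[0,0,0,0,-0.0005,0,0,0,0,0,0,0,0,0,0,0,0,0,0,0,0,0,0,0,0,0,0,0,0,0,0,0,0,0,0,0,0,0,0,0,0,0,0,0,0,0,0,0,0,0,0,0,0,0,0,0,0,0,0,0,0,0,0])

```text
time_s: 45.73
tcp_pos: [0.6306, -0.2572, 0.0872]
ee_rot: [[-0.94, -0.341, -0.001], [-0.341, 0.94, -0.001], [0.001, -0.001, -1.0]]
wrist_force: [-0.7, -0.6, 0.5]
gripper_width: 0.157
gripper_force: 30.0
```

Emit:
drive_tool(steps=[0,0,0.1,0,0,0,0,0,0,0.1,0,0,0,0,0,0,0.1,0,0,0,0,0,0,0.1,0,0,0,0,0,0,0.1,0,0,0,0,0,0,0.1,0,0,0,0,0,0,0.1,0,0,0,0,0,0,0.1,0,0,0,0,0,0,0.1,0,0,0,0,0,0,0.1,0,0,0,0])

```text
time_s: 46.57
tcp_pos: [0.6308, -0.2559, 0.0872]
ee_rot: [[-0.792, 0.61, -0.0], [0.61, 0.792, 0.001], [0.001, 0.0, -1.0]]
wrist_force: [0.4, 4.4, 1.6]
gripper_width: 0.158
gripper_force: 30.0
```

```bash
python3 s.py
```

```text
46.5667 [ 0.6308 -0.2559  0.0872] yaw 142.4 [ 1.339 -0.082  0.152] [0.4 4.4 1.6] [  -8.5   34.8   -1.6   -0.   -53.7 -119.1] 0.158
```

Emit:
drive_tool(steps=[0,0,0.08,0,0,0,0,0,0,0.08,0,0,0,0,0,0,0.08,0,0,0,0,0,0,0.08,0,0,0,0,0,0,0,0,0,0,0])

```text
time_s: 46.98
tcp_pos: [0.6312, -0.2556, 0.0872]
ee_rot: [[-0.562, 0.827, 0.0], [0.827, 0.562, 0.001], [0.0, 0.001, -1.0]]
wrist_force: [1.2, 5.4, 1.2]
gripper_width: 0.16
gripper_force: 30.0
```

```bash
python3 s.py
```

```text
46.9833 [ 0.6312 -0.2556  0.0872] yaw 124.18 [ 1.486 -0.192 -0.061] [1.2 5.4 1.2] [-8.500e+00  3.480e+01 -1.500e+00 -1.000e-01 -5.370e+01 -1.373e+02] 0.16
```

Emit:
drive_tool(steps=[0,0,0.05,0,0,0,0,0,0,0.05,0,0,0,0,0,0,0.05,0,0,0,0,0,0,0,0,0,0,0])

```text
time_s: 47.32
tcp_pos: [0.6314, -0.2554, 0.0872]
ee_rot: [[-0.433, 0.901, 0.001], [0.901, 0.433, 0.001], [0.0, 0.001, -1.0]]
wrist_force: [0.9, 5.9, 1.3]
gripper_width: 0.159
gripper_force: 30.0
```

```bash
python3 s.py
```

```text
47.3167 [ 0.6314 -0.2554  0.0872] yaw 115.66 [ 1.538 -0.305  0.09 ] [0.9 5.9 1.3] [-8.500e+00  3.480e+01 -1.500e+00 -1.000e-01 -5.370e+01 -1.458e+02] 0.159
```

Emit:
drive_tool(steps=[0,0,0.05,0,0,0,0,0,0,0.05,0,0,0,0,0,0,0.0,0,0,0,0])

```text
time_s: 47.57
tcp_pos: [0.6315, -0.2554, 0.0872]
ee_rot: [[-0.341, 0.94, 0.001], [0.94, 0.341, 0.001], [0.0, 0.001, -1.0]]
wrist_force: [1.6, 5.4, 2.1]
gripper_width: 0.157
gripper_force: 30.0
```

```bash
python3 s.py
```

```text
47.5667 [ 0.6315 -0.2554  0.0872] yaw 109.96 [ 1.614 -0.312  0.188] [1.6 5.4 2.1] [-8.500e+00  3.480e+01 -1.500e+00 -1.000e-01 -5.360e+01 -1.515e+02] 0.157
```

Emit:
drive_tool(steps=[0,0,0.05,0,0,0,0,0,0,0.05,0,0,0,0,0,0,0.0,0,0,0,0])

```text
time_s: 47.82
tcp_pos: [0.6316, -0.2555, 0.0873]
ee_rot: [[-0.248, 0.969, 0.001], [0.969, 0.248, 0.0], [-0.0, 0.001, -1.0]]
wrist_force: [1.8, 5.3, 1.0]
gripper_width: 0.16
gripper_force: 31.1
```

```bash
python3 s.py
```

```text
47.8167 [ 0.6316 -0.2555  0.0873] yaw 104.37 [ 1.522 -0.341  0.79 ] [1.8 5.3 1. ] [  -8.5   34.8   -1.5   -0.   -53.6 -157.2] 0.16
```

Emit:
drive_tool(steps=[0,0,0.05,0,0,0,0,0,0,0.03,0,0,0,0,0,0,0.0,0,0,0,0])

```text
time_s: 48.07
tcp_pos: [0.6317, -0.2558, 0.0873]
ee_rot: [[-0.171, 0.985, 0.001], [0.985, 0.171, -0.0], [-0.001, 0.001, -1.0]]
wrist_force: [2.1, 4.6, 0.5]
gripper_width: 0.173
gripper_force: 32.9
```

```bash
python3 s.py
```

```text
48.0667 [ 0.6317 -0.2558  0.0873] yaw 99.86 [ 1.369 -0.537  0.903] [2.1 4.6 0.5] [  -8.5   34.8   -1.5    0.   -53.6 -161.7] 0.173
```

At the stop: the moment jumped to 0.9 N m. I'll ease back to square with the bar, release and retreat.

Emit:
drive_tool(steps=[0,0,-0.05,0,0,0,0,0,0,-0.03,0,0,0,0,0,0,0,0,0,0,0.5,0,0,0,0,0,0,0.5,0,0,0,0,0,0,0.5,0,0,0,0,0,0,0.5,0,0,0,0,0,0,0.5,0,0,0,0,0,-0.02,0.5,0,0,0,0,0,-0.03,0.5,0,0,0,0,0,-0.04,0.5])

```text
time_s: 48.9
tcp_pos: [0.6285, -0.257, 0.1745]
ee_rot: [[-0.245, 0.969, -0.008], [0.969, 0.245, 0.001], [0.003, -0.008, -1.0]]
wrist_force: [0.2, -0.1, -0.3]
gripper_width: 0.496
gripper_force: 0.0
```

Emit:
drive_tool(steps=[0,0,0,0,0,-0.04,0.5,0,0,0,-0.035,0,-0.01,0.5,0,0,0,-0.035,0,0,0.5,0,0,0,0,0,0,0.5,0,0,0,0,0,0,0.5])

```text
time_s: 49.32
tcp_pos: [0.6472, -0.3266, 0.226]
ee_rot: [[-0.243, 0.97, -0.002], [0.97, 0.243, -0.0], [0.0, -0.002, -1.0]]
wrist_force: [-0.8, -0.3, -1.2]
gripper_width: 0.5
gripper_force: 0.0
```

```bash
python3 s.py; python3 - <<'E'
from h import *
p=r.camera_params("wrist");im=r.capture("wrist");cv2.imwrite("pics/w12.png",im)
u=proj(p,[.6314,-.2559,.096]).astype(int);print(u)
x0,y0=max(u[0]-60,0),max(u[1]-60,0)
g=im.max(2)[y0:y0+110,x0:x0+120]
for t in(55,65):
    m=(g<t).astype(np.uint8);n,l,st,c=cv2.connectedComponentsWithStats(m);i=1+st[1:,4].argmax()
    pts=np.argwhere(l==i)[:,::-1].astype(np.float32)
    (cx,cy),(w,h),a=cv2.minAreaRect(pts);cx+=x0;cy+=y0
    bx=cv2.boxPoints(((cx,cy),(w,h),a));W=np.array([onz(p,q,.096)for q in bx])
    e=[W[1]-W[0],W[2]-W[1]];e=max(e,key=np.linalg.norm);print(t,w,h,W.mean(0).round(4),np.linalg.norm(e).round(4),np.degrees(np.arctan2(e[1],e[0])))
E
```

```text
49.3167 [ 0.6472 -0.3266  0.226 ] yaw 104.06 [-0.147  0.056 -0.027] [-0.8 -0.3 -1.2] [ -14.    32.6   15.6    0.   -73.1 -151.9] 0.5
[320 153]
55 82.29429626464844 17.1130428314209 [ 0.6313 -0.256   0.096 ] 0.064 -69.9645613356817
65 82.59371948242188 17.56145477294922 [ 0.6313 -0.2559  0.096 ] 0.0642 -69.48159031266421
```

```bash
python3 - <<'E'
from h import *
t=r.capture("top").astype(int);a=cv2.imread("pics/t11.png").astype(int);z=cv2.imread("pics/top0.png").astype(int)
d=abs(t-a).max(2);print("tray diff vs t11",d[170:240,215:355].mean(),(d[170:240,215:355]>60).sum())
d=abs(t-z).max(2)
for n,(x,y) in {"tamper":(163,200),"jar":(498,193),"stamp":(408,176),"rinser":(405,282)}.items(): print(n,d[y-12:y+12,x-12:x+12].mean().round(1))
p=r.camera_params("top")
for c in[(.6297,.222),(.6362,.115),(.6444,.0047)]:print(proj(p,[*c,.115]).round())
h=cv2.medianBlur(t.astype(np.uint8),3);g=cv2.cvtColor(h,cv2.COLOR_BGR2GRAY)
c=cv2.HoughCircles(g[160:245,215:385],cv2.HOUGH_GRADIENT,1,25,param1=80,param2=12,minRadius=11,maxRadius=17)
print(None if c is None else c[0]+[215,160,0])
E
```

```text
tray diff vs t11 4.144489795918368 0
tamper 20.1
jar 32.2
stamp 17.2
rinser 16.7
[243. 192.]
[293. 192.]
[346. 191.]
[[360.5        216.5         11.80000019]
 [343.5        192.5         14.10000038]
 [314.5        193.5         13.        ]
 [259.5        212.5         13.        ]
 [240.5        193.5         14.10000038]
 [375.5        175.5         12.89999962]
 [326.5        216.5         11.80000019]]
```

```bash
python3 -c "
from station import r
print(r.finish_job())"
```

```text
the job is handed in; nothing more can be done
None
```

The job is handed in: the key was fitted and turned to the open stop, glasses A, B and C were rinsed in left-to-right order and stood mouth down in the tray, and the valve was turned back to its shut stop with the key left seated on it; the hand-in gave no verdict.

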